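# Clamp the aluminium bar: snug the wing screw, then an eighth turn

### The job

Put the flat aluminium bar into the screw clamp, lying flat between the side guides with one end fully home against the stop under the overarm. Then turn the wing knob clockwise until the resistance rises sharply as the foot meets the bar, add just one eighth of a turn more without overtightening, and let go. Leave the other things on the table where they are.

Things in the scene. Friction and masses are not known exactly. Their poses are not given: they have to be found in the camera images.
- bar: The work piece: solid flat aluminium bar, 180 long (its x) x 36 wide (y) x 18 mm thick (z), plain, 0.3 kg, both ends alike. Origin at the centre of its underside. It starts lying flat on the table, to the left or the right of the clamp.
- clamp: Grey screw clamp fixed to the table. Origin on the screw axis at table height; x runs along the bar's bed towards the column (away from the robot), z up. Base plate 100 mm wide, 12 mm thick, x -85..+90 mm. The bed is a steel rest 24 mm wide (y -12..12), its top 35 mm up, x -122..+30 mm. Beyond the base plate (x below -85 mm) only this narrow rest lies under the bar: hold the bar by its sides there.
- seat (a point): Point on the top of the rest, 60 mm before the screw axis (clamp x -60, z 35 mm), axes as the clamp's: the bar's origin (centre of its underside) belongs here when the bar is home, the bar's long axis along this x, either way round.
- mouth (a point): Front of the side guides, on the rest's centre line (clamp x -70, z 35 mm), axes as the clamp's. The guides' inner faces are at y = +-20.5 mm (2.5 mm play each side of the bar) over clamp x -50..+22 mm, tops 47 mm above the table; their front ends flare outwards, about 75 mm over all.
- overarm (a point): Front lower edge of the overarm (clamp x -18, z 85 mm), axes as the clamp's. It is 40 mm wide, 22 mm thick, and runs from here back to the column. The bar can be lowered between the guides from above with its leading end just short of here, then slid in under the screw's foot to the stop.
- stop (a point): Centre of the stop: the flat front face of the column (clamp x +30, z 44 mm), 50 mm wide, square to the bed, axes as the clamp's. The bar's end is home when it touches it.
- screw: The clamp's vertical steel screw, 11 mm thick. Origin on its axis at the height of the overarm's top (107 mm) at first, z up. It ends below in a foot disc 34 mm across, whose setting differs each time and is not told: at the start it stands 2.5 to 8 mm above a seated bar, so some 1 to 3.2 rad of turning to contact. Springs in foot and knob hub soften the pressing: it grows by some 12 N per rad of knob, about 14 N after an eighth turn.
- knob: Black wing knob on the screw, 64 long (x) x 14 thick (y) x 30 mm high (z), origin at its centre on the screw axis, 149 to 150 mm up at first; 28 mm free below it. Clockwise from above tightens and sinks it 2.55 mm per rad. Held torque: free up to 0.05 N m; from contact it climbs to 0.15 in 0.25 rad, then by 0.25 N m per rad. The hub is springy (1.6 N m per rad): let go, the wing springs back a little, the screw stays.
- angle: Bystander: steel angle offcut, an L-profile 150 x 36 x 36 mm, the thing not to be mistaken for the bar. Not to be moved.
- screwdriver: Bystander: screwdriver. Not to be moved.
- hammer: Bystander: hammer. Not to be moved.
- wrench: Bystander: open wrench. Not to be moved.
- can: Bystander: metal can, 66 mm wide, 110 mm tall. Not to be moved.
- jar: Bystander: glass jar, 70 mm wide, 90 mm tall. Not to be moved.
- bolt: Bystander: hexagon-type bolt, 38 mm tall, standing on its head. Not to be moved.
Mind the look-alikes: they are no part of the job. There is more than one size of the bar; the one meant has the size given above.

How it is judged:
By the outcome, as a careful person would: the job done as asked, in the order asked, and still so for the second after the job is handed in, with the robot touching nothing.
It also fails if it takes over 72 s, if anything falls off the work surface, if the arm or the gripper's body presses on something with over 40 N, if the wrist force passes 120 N, or if a joint passes its speed limit or range.

### The arm

A 6-joint arm with a two-finger parallel gripper is mounted at the origin on the work surface. World frame = base frame: x ahead of the robot, y to its left, z up, the work surface at z = 0. Lengths are in m, angles in degrees, forces in N, time in s.
With the tool pointing down it reaches from about 0.375 to 0.9 m from the base axis. Payload 3.1 kg.
Tool frame: the origin (TCP) lies between the finger pads; the fingertips stand bot.tip_extent ahead of it and the grasp point (between the pads) lies 2 mm behind it (bot.tip_extent is the distance from the TCP to the fingertips, in m); z points along the fingers, y is the direction in which the jaws open and shut (so a half turn about z gives the same grasp; the last joint's range is limited). The gripper opens to 87 mm and grips with 3 to 60 N. Pads are 19 mm wide; open, the fingers measure 117 mm over their backs; the gripper's body (75 mm by 190 mm) begins 51 mm behind the grasp point.
Start: joints at [-79.383, 30.224, 82.088, -0, 67.689, -10.227], TCP at [0.222, -0.584, 0.212] pointing down, gripper open.
Joint ranges: [-176.69, 176.69], [-43.24, 126.21], [12.49, 139.97], [-82, 262], [0, 151.66], [-163.58, 163.58]. Speed limits (degrees/s): [159.86, 159.86, 180, 180, 180, 180].

### API

Orientations are given as a 3x3 rotation matrix whose columns are the frame's x, y, z axes.
In Python, from rig import bot, imaging, recognise, masks_of, mark_of gives the robot as it stands.
- The arm moves only by the tool send_rows, never from a script. Its argument "plan" is a list that holds one entry, the list of rows, each a list of 5 numbers: the shift along the world's x, y, z normalised to -1 to 1, where 1 is 0.03 m, then the turn about the world's z normalised to -1 to 1, where 1 is 0.1 rad, then the closure, from -1 (fully open) to 1 (shut). A call has 1 to 20 rows; each row shifts and turns the commanded pose from where the row before left it; what a row does not reach is not made up. A row lasts 1/10 s, in which the tool goes at most 50 mm and 8.59 degrees, less where a joint would pass 70% of its speed; a pose out of reach is approached as far as the arm can. A call with a number of a shift or a turn outside -1 to 1 is refused whole. A call with a gripper value outside its range is refused whole. The fingers move at their own pace and stop on an object; the grip force is fixed at half the most. Time passes only in rows, so rows that do not move let the fingers close. It gives the time, the measured TCP pose, the force and the opening at its end, in the units of the state.
- bot.read_state(): the state, without advancing time (a new reading comes with each control period).
- imaging.capture(name): name is "scene" or "side" or "wrist"; returns a dict with "img" (400x640x3 uint8, blue, green, red), "mtx" (3x3 intrinsics, pixels), "pose" (4x4, takes a point from camera to world coordinates); the wrist camera has in their place "T_tool_cam" (4x4, takes a point from camera to tool coordinates, whose origin is the TCP and whose axes are the flange's). Camera axes: x right, y down, z forward; pixel columns grow to the right and rows downward; lengths in m; the calibration is good to about 2 mm. A picture is of the moment at which its call begins: read the wrist's pose just before it. There is no depth.
- bot.hand_in(): hands the job in, once; it reports no verdict.
Trained networks look in the newest picture that a camera, given by its name, has taken for a name from the list of things; names that differ only in an ending like _2 or _b are one class to them, and where a whole thing is asked for, a point or a joint stands for the part that bears it (a point fixed in the world has none). Each returns a list of dicts, best first, with "conf" (0 to 1); they miss things now and then, are a little off and sometimes report something else, mostly with a low value. They report only what shows in the picture. A call takes as long as a camera call. They do not tell look-alikes from the thing itself.
- recognise(camera, target): "at" ([x, y, z] in m, in world coordinates, good to about 4 mm: the middle of the surface that is visible of it).
- masks_of(camera, target): "region" (400x640 bool, what is visible of it).
- mark_of(camera, target): "at" ([x, y, z] in m, in world coordinates, good to about 4 mm: a listed point, or the origin of a listed thing).
The state is a dict: "time_s": time; "joint_positions": joint angles; "qvel": joint speeds; "tau": joint torques, N m; "position": TCP position; "tcp_rot": TCP orientation; "force": force on the tool from outside, world axes, zero at the start; "moment": the same for the moment, N m; "opening": opening from 0.0 (shut) to 1.0 (fully open).
Only numpy, scipy, OpenCV 4.12 (cv2) and the standard library are available. Lean on these libraries where they do the work, as an engineer would, in place of code of your own. Each camera call takes 0.05 s, during which the arm holds its last target.

## Working session

There is one attempt and no reset: what is moved stays moved. The work goes in short steps, Python scripts to look and compute and a tool call to move; the robot and the scene stay as the last step left them, time stands still between calls to the robot, and variables do not carry over. Pictures are saved under pics/ and viewed, and the job is handed in when it is done.

Besides the shell and the picture viewer there is one more tool, called after "Request:" as a command line: name --argument value ..., lists and objects as JSON in quotes. send_rows: Moves the arm, as the interface text tells. Its arguments: {"type":"object","properties":{"plan":{"type":"array"}},"required":["plan"]}

```bash
mkdir -p pics; ls; python3 - <<'E'
from rig import bot, imaging, recognise, masks_of, mark_of
import cv2
s=bot.read_state(); print(s, bot.tip_extent)
for c in ["scene","side","wrist"]:
    d=imaging.capture(c); cv2.imwrite(f"pics/{c}0.png",d["img"])
    print(c,d["mtx"],d.get("pose"),d.get("T_tool_cam"))
    if c!="wrist":
        for t in ["bar","clamp","knob","screw","angle","can","jar","bolt","hammer","wrench","screwdriver"]:
            print(c,t,[(r["at"].round(3) if hasattr(r["at"],"round") else r["at"],round(r["conf"],2)) for r in recognise(c,t)])
        for t in ["bar","clamp","seat","mouth","overarm","stop","screw","knob"]:
            print(c,"mark",t,[(r["at"],round(r["conf"],2)) for r in mark_of(c,t)])
E
```

```text
pics
{'time_s': 0.0, 'joint_positions': array([-7.93825434e+01,  3.02791100e+01,  8.21562585e+01, -9.77746135e-04,
        6.76877949e+01, -1.02262657e+01]), 'qvel': array([ 0.01119725, -0.00115556,  0.06771421, -0.02235849, -0.01153933,
        0.1243628 ]), 'tau': array([ 2.77575697e-05, -4.40037096e+01, -1.76594210e+01,  6.34410605e-02,
        5.82223583e-02, -1.58458406e-04]), 'position': array([ 0.22228088, -0.58333667,  0.21097081]), 'tcp_rot': array([[ 9.34552186e-01,  3.55825859e-01, -4.11583244e-04],
       [ 3.55825909e-01, -9.34549876e-01,  2.10989245e-03],
       [ 3.66109224e-04, -2.11825658e-03, -9.99997689e-01]]), 'force': array([ 0.2584878 , -0.24840431,  1.24983119]), 'moment': array([0.07494248, 0.02627696, 0.09240189]), 'opening': 1.0014660278676124} 0.017
scene [[382.27584399   0.         321.94033464]
 [  0.         382.27584399 204.16544929]
 [  0.           0.           1.        ]] [[-0.44922651  0.50281871 -0.73849096  1.18729561]
 [ 0.89337341  0.26106305 -0.36569119  0.33791734]
 [ 0.00891633 -0.82402636 -0.5664813   0.64892091]
 [ 0.          0.          
[... 2439 characters left out ...]
65), ([0.5121, 0.2591, -0.0039], 0.32)]
side mark mouth [([0.5867, 0.0408, 0.0337], 0.73)]
side mark overarm [([0.5428, -0.262, -0.0037], 0.57)]
side mark stop [([0.6843, 0.0206, 0.0441], 0.89)]
side mark screw [([0.6514, 0.0295, 0.1056], 0.54)]
side mark knob [([0.651, 0.0302, 0.1481], 0.8)]
wrist [[284.86883718   0.         317.92924787]
 [  0.         284.86883718 203.27292159]
 [  0.           0.           1.        ]] None [[ 1.46873792e-03 -9.69412519e-01 -2.45432700e-01  6.57524536e-02]
 [ 9.99998899e-01  1.37207455e-03  5.64839391e-04 -5.60556463e-04]
 [-2.10810417e-04 -2.45433259e-01  9.69413467e-01 -1.71602585e-01]
 [ 0.00000000e+00  0.00000000e+00  0.00000000e+00  1.00000000e+00]]
```

View pics/scene0.png

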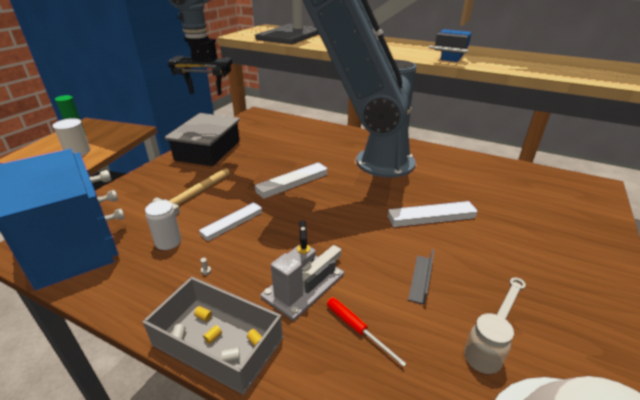

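View pics/side0.png

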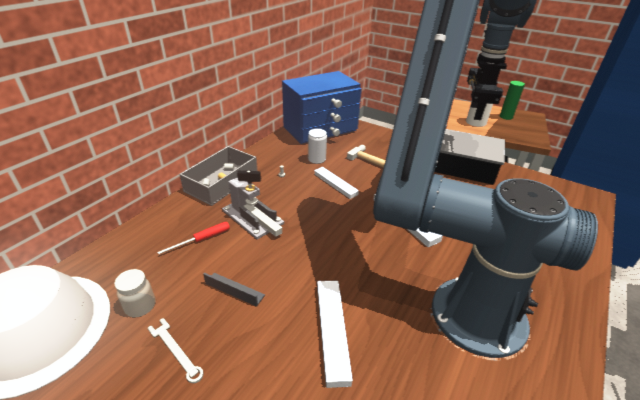

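View pics/wrist0.png

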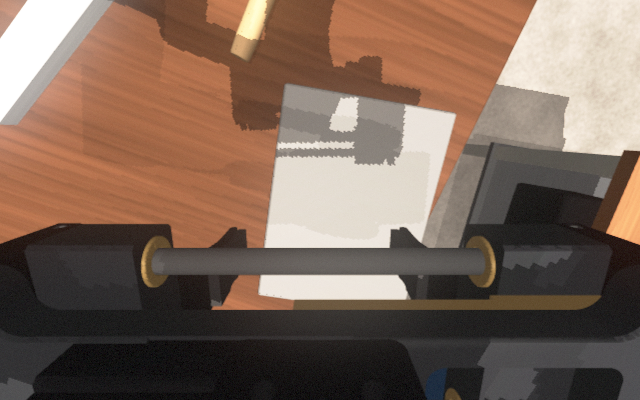

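```bash
cat > h.py <<'E'
from rig import bot, imaging, recognise, masks_of, mark_of
import cv2, numpy as np
from scipy.optimize import minimize, least_squares
def cuboid(x,y,yaw,L,W,H,z=0):
    c,s=np.cos(yaw),np.sin(yaw)
    P=np.array([[a*L/2,b*W/2,h] for a in(-1,1) for b in(-1,1) for h in(z,z+H)])
    return P@np.array([[c,s,0],[-s,c,0],[0,0,1]])+[x,y,0]
def proj(P,d,T=None):
    T=d["pose"] if T is None else T
    q=(np.asarray(P)-T[:3,3])@T[:3,:3]; uv=q@d["mtx"].T
    return uv[:,:2]/uv[:,2:]
def topix(uv,d,z,T=None):
    T=d["pose"] if T is None else T
    r=np.c_[uv,np.ones(len(uv))]@np.linalg.inv(d["mtx"]).T@T[:3,:3].T
    return T[:3,3]+r*((z-T[2,3])/r[:,2])[:,None]
def sil(P,d,T=None,sc=4):
    m=np.zeros((400*sc//1,640*sc),np.uint8)
    h=cv2.convexHull(((proj(P,d,T)+.5)*sc).astype(np.int32))
    cv2.fillConvexPoly(m,h,255)
    return cv2.resize(m,(640,400),interpolation=cv2.INTER_AREA)/255.
E
python3 - <<'E'
from h import *
D={}
for c in ["scene","side"]:
    d=imaging.capture(c); D[c]=d
    for i,r in enumerate(masks_of(c,"bar")):
        m=r["region"]; ys,xs=np.nonzero(m); print(c,i,round(r["conf"],2),m.sum(),xs.min(),xs.max(),ys.min(),ys.max(),r.keys())
        np.save(f"/tmp/{c}_{i}.npy",m)
        if xs.max()-xs.min()<15: continue
        f=lambda p: np.abs(sil(cuboid(p[0],p[1],p[2],p[3],p[4],p[5]),d)-m).sum()/m.sum()
        P=topix(np.c_[xs,ys].astype(float),d,.01)[:,:2]; mu=P.mean(0); w,V=np.linalg.eigh(np.cov(P.T))
        yaw=np.arctan2(V[1,1],V[0,1])
        best=min((minimize(f,[*mu,yaw,L,.036,h],method="Nelder-Mead",options=dict(initial_simplex=np.array([[*mu,yaw,L,.036,h]]+[list(np.array([*mu,yaw,L,.036,h])+np.eye(6)[k]*[.01,.01,.1,.02,.01,.008][k]) for k in range(6)]),maxiter=600)) for L in(.16,.2) for h in (.015,.025)),key=lambda r:r.fun)
        print("   ",best.x.round(4),round(best.fun,3))
d=D["scene"]["img"]; cv2.imwrite("pics/barcrops.png",np.hstack([cv2.resize(d[150:250,180:340],(640,400),interpolation=cv2.INTER_CUBIC)]))
cv2.imwrite("pics/clampcrop.png",cv2.resize(D["scene"]["img"][210:320,240:380],(700,550),interpolation=cv2.INTER_CUBIC))
cv2.imwrite("pics/clampcrop2.png",cv2.resize(D["side"]["img"][150:250,200:310],(660,600),interpolation=cv2.INTER_CUBIC))
E
```

```text
scene 0 0.89 870 200 260 204 240 dict_keys(['conf', 'region'])
    [ 0.544  -0.2598  2.8327  0.1755  0.0326  0.0218] 0.055
scene 1 0.67 1417 388 476 202 226 dict_keys(['conf', 'region'])
    [0.2543 0.2256 2.2238 0.2452 0.0482 0.0222] 0.04
scene 2 0.59 1122 254 326 164 197 dict_keys(['conf', 'region'])
    [ 0.2779 -0.2233  2.6765  0.2436  0.053   0.0236] 0.052
side 0 0.96 2717 317 352 280 387 dict_keys(['conf', 'region'])
    [0.2528 0.2251 2.2145 0.2485 0.0506 0.0257] 0.047
side 1 0.86 346 411 442 230 247 dict_keys(['conf', 'region'])
    [ 0.1821 -0.1723 -2.7588  0.0661  0.0279  0.0209] 0.248
side 2 0.81 524 315 358 167 198 dict_keys(['conf', 'region'])
    [ 0.5387 -0.2632  2.8377  0.1787  0.0373  0.0158] 0.058
side 3 0.56 231 238 260 171 183 dict_keys(['conf', 'region'])
    [ 0.7955 -0.119  -2.705   0.0715  0.0292  0.0201] 0.127
side 4 0.46 2271 223 283 170 239 dict_keys(['conf', 'region'])
    [6.8330e-01 5.0000e-04 2.6116e+00 2.6790e-01 8.9400e-02 3.3100e-02] 0.283
```

View pics/barcrops.png

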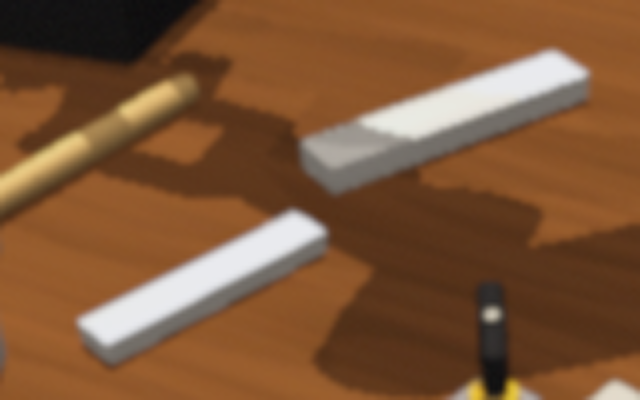

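View pics/clampcrop.png

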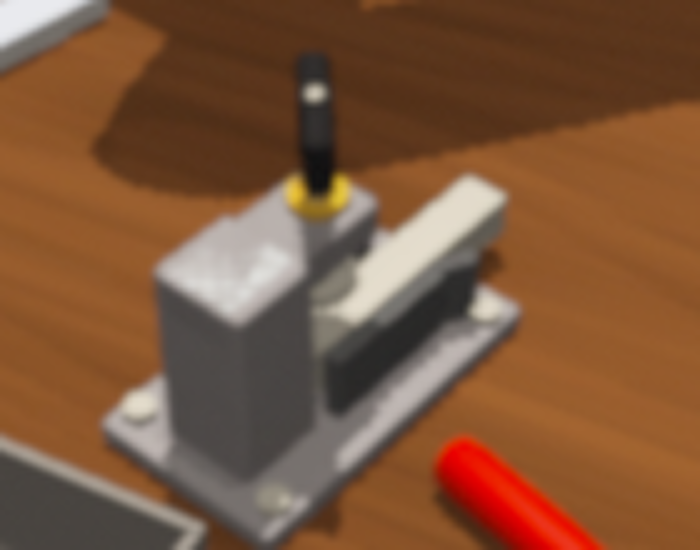

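View pics/clampcrop2.png

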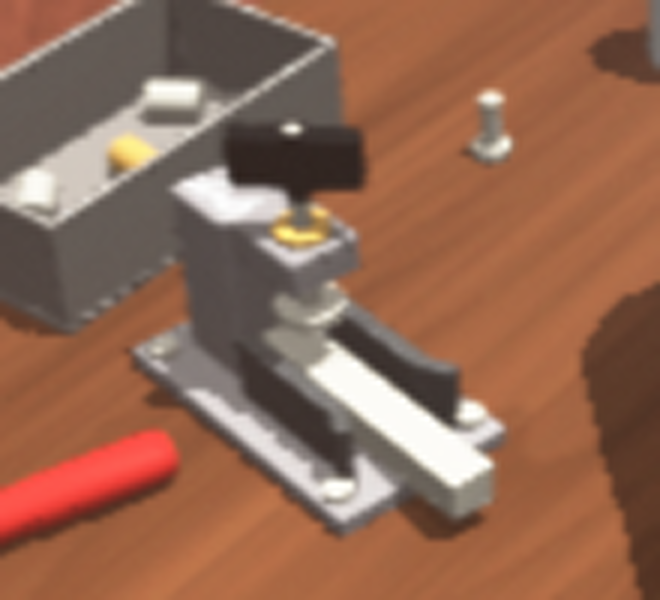

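Candidate bars in the scene picture: (230,222) measures about 178×35×18 mm. (290,180) and (432,213) both measure about 245×50×24 mm. Only the one at (230,222) fits the description, and the enlarged crop shows it smaller and thinner than its neighbour. It lies at about (0.541, -0.262) with yaw about -17.6°. I'll look at the clamp from above next, for an exact axis and knob angle.

Request:
send_rows --plan '[[[0.6,1,0.2,-0.3,-1],[0.6,1,0.2,-0.3,-1],[0.6,1,0.2,-0.3,-1],[0.6,1,0.2,-0.3,-1],[0.6,1,0.2,-0.3,-1],[0.6,1,0.2,-0.3,-1],[0.6,1,0.2,-0.3,-1],[0.6,1,0.2,-0.3,-1],[0.6,1,0.2,-0.3,-1],[0.6,1,0.2,-0.3,-1],[0.6,1,0.2,-0.3,-1],[0.6,1,0.2,-0.3,-1],[0.6,1,0.2,-0.3,-1],[0.6,1,0.2,-0.3,-1],[0.6,1,0.2,-0.3,-1],[0.6,1,0.2,-0.3,-1],[0.6,1,0.2,-0.3,-1],[0.6,1,0.2,-0.3,-1],[0.6,1,0.2,-0.3,-1],[0.6,0.8,0,-0.3,-1]]]'

```text
time_s: 4.25
position: [0.5834, 0.0118, 0.3271]
tcp_rot: [[0.972, -0.234, 0.002], [-0.234, -0.972, -0.0], [0.002, -0.0, -1.0]]
force: [0.5, -0.9, -0.8]
opening: 1.0
```

Request:
send_rows --plan '[[[0,0,0,0,-1],[0,0,0,0,-1],[0,0,0,0,-1]]]'

```text
time_s: 4.55
position: [0.5817, 0.0093, 0.3257]
tcp_rot: [[0.972, -0.234, -0.001], [-0.234, -0.972, -0.0], [-0.001, 0.001, -1.0]]
force: [0.2, -0.3, -0.2]
opening: 1.001
```

```bash
python3 - <<'E'
from h import *
s=bot.read_state(); d=imaging.capture("wrist")
T=np.eye(4);T[:3,:3]=s["tcp_rot"];T[:3,3]=s["position"];T=T@d["T_tool_cam"]
print(s["time_s"],s["position"],s["tcp_rot"][:2,0],s["force"],s["moment"],s["joint_positions"].round(1))
np.savez("w1.npz",T=T,img=d["img"],mtx=d["mtx"])
for t in ["clamp","seat","mouth","overarm","stop","screw","knob"]:
    print("mark",t,[(r["at"],round(r["conf"],2)) for r in mark_of("wrist",t)])
cv2.imwrite("pics/wrist1.png",d["img"])
E
```

```text
4.55 [0.58172071 0.00928193 0.32569631] [ 0.97212508 -0.23446069] [ 0.16447574 -0.25914989 -0.16178058] [ 0.03659714  0.03527897 -0.02596141] [-10.1  20.6  79.8  -0.   79.7  93.5]
mark clamp [([0.6501, 0.029, -0.0033], 0.8)]
mark seat [([0.5961, 0.0392, 0.0345], 0.91)]
mark mouth [([0.6768, -0.3622, -0.0018], 0.65), ([0.5832, 0.0441, 0.0335], 0.6), ([0.7156, -0.201, 0.0008], 0.39)]
mark overarm [([0.6337, 0.0329, 0.0863], 0.63)]
mark stop [([0.6796, 0.0194, 0.0426], 0.7)]
mark screw [([0.6493, 0.0304, 0.1056], 0.95)]
mark knob [([0.6497, 0.0292, 0.154], 0.76)]
```

View pics/wrist1.png

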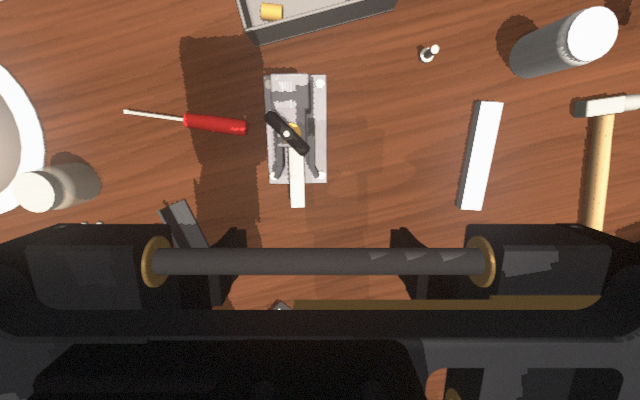

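```bash
python3 - <<'E'
from h import *
w=np.load("w1.npz");img=w["img"];T=w["T"];d=dict(mtx=w["mtx"],pose=T)
cv2.imwrite("pics/w1clamp.png",cv2.resize(img[60:220,240:350],(412,600),interpolation=cv2.INTER_CUBIC))
# bar corners: threshold white
for (x0,y0,x1,y1,n) in [(450,90,515,220,"bar")]:
    g=img[y0:y1,x0:x1].astype(int); m=(g.min(2)>150).astype(np.uint8)
    k,lab,st,_=cv2.connectedComponentsWithStats(m); i=1+st[1:,4].argmax()
    ys,xs=np.nonzero(lab==i); print(st[i])
    M=np.zeros((400,640));M[ys+y0,xs+x0]=1
    f=lambda p: np.abs(sil(cuboid(p[0],p[1],p[2],.18,.036,.018),d)-M).sum()/M.sum()
    x=np.array([.541,-.2625,-.307]); 
    r=minimize(f,x,method="Nelder-Mead",options=dict(initial_simplex=np.array([x,x+[.01,0,0],x+[0,.01,0],x+[0,0,.06]])))
    print(n,r.x,np.degrees(r.x[2]),r.fun)
    f2=lambda p: np.abs(sil(cuboid(p[0],p[1],p[2],p[3],p[4],.018),d)-M).sum()/M.sum()
    x=np.array([*r.x,.18,.036]); r=minimize(f2,x,method="Nelder-Mead",options=dict(initial_simplex=np.vstack([x,x+np.diag([.01,.01,.06,.01,.005])]),maxiter=800)); print("free size",r.x,r.fun)
E
```

```text
[  11   11   43  110 2429]
bar [ 0.53903661 -0.26417761 -0.31772326] -18.20420208167375 0.22964182791272125
free size [ 0.53812033 -0.26543641 -0.29573967  0.18061997  0.0272979 ] 0.029948578855173196
```

View pics/w1clamp.png

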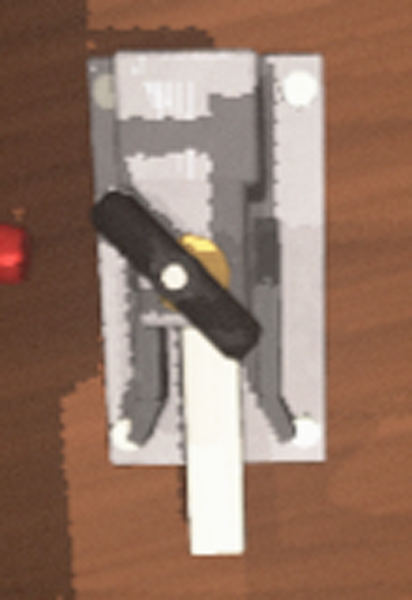

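```bash
python3 - <<'E'
from h import *
w=np.load("w1.npz");img=w["img"];T=w["T"];d=dict(mtx=w["mtx"],pose=T)
def c2p(p): return np.array(p)*110/412+[240-.4,60-.4]
C=c2p([[111,463],[325,460],[321,56],[88,60]])
print(topix(C,d,.012))
def pts(p,P):
    c,s=np.cos(p[2]),np.sin(p[2]); P=np.array(P); return np.c_[p[0]+c*P[:,0]-s*P[:,1],p[1]+s*P[:,0]+c*P[:,1],P[:,2]]
B=[[-.085,.05,.012],[-.085,-.05,.012],[.09,-.05,.012],[.09,.05,.012],[-.122,.012,.035],[-.122,-.012,.035]]
C2=np.vstack([C,c2p([[191,552],[244,553]])])
for w_ in (4,6):
    r=least_squares(lambda p:(proj(pts(p,B[:w_]),d)-C2[:w_]).ravel(),[.65,.03,-.23]); print(r.x,np.degrees(r.x[2]),r.fun.round(1))
p=r.x
print("screw @164:",topix(c2p([[175,276]]),d,.1645), "knob ends",topix(c2p([[108,205],[246,345]]),d,.1645))
g=img[90:220,450:515].astype(int); m=(g.min(2)>150).astype(np.uint8)
k,lab,st,_=cv2.connectedComponentsWithStats(m); i=1+st[1:,4].argmax(); ys,xs=np.nonzero(lab==i)
M=np.zeros((400,640));M[ys+90,xs+450]=1
f=lambda p: np.abs(sil(cuboid(p[0],p[1],p[2],p[3],p[4],0.0001,.018),d)-M).sum()/M.sum()
x=np.array([.541,-.2625,-.307,.18,.036]); r=minimize(f,x,method="Nelder-Mead",options=dict(initial_simplex=np.vstack([x,x+np.diag([.01,.01,.06,.01,.005])]),maxiter=800)); print("bar top",r.x,np.degrees(r.x[2]),r.fun)
E
```

```text
[[ 5.80023127e-01  9.56162878e-02  1.20000000e-02]
 [ 5.58384811e-01 -6.15286070e-04  1.20000000e-02]
 [ 7.26576840e-01 -3.78950802e-02  1.20000000e-02]
 [ 7.47910339e-01  5.79006230e-02  1.20000000e-02]]
[ 0.65051647  0.02936219 -0.2198134 ] -12.594380257504657 [-0.4  1.   0.4  0.9  0.6 -0.8 -0.6 -0.8]
[ 0.65092045  0.0292307  -0.21963313] -12.584051526776102 [-0.3  0.8  0.4  0.7  0.6 -1.1 -0.6 -1.1 -0.1  0.8  0.   0.3]
screw @164: [[0.65139021 0.02910183 0.1645    ]] knob ends [[0.67589861 0.04318468 0.1645    ]
 [0.62638808 0.01321688 0.1645    ]]
bar top [ 0.53957645 -0.26083212 -0.2957835   0.17953089  0.0364399 ] -16.947146249349 0.026574318488202197
```

Request:
send_rows --plan '[[[-0.22,-0.88,-0.5,-0.06,-1],[-0.22,-0.88,-0.5,-0.06,-1],[-0.22,-0.88,-0.5,-0.06,-1],[-0.22,-0.88,-0.7,-0.06,-1],[-0.22,-0.88,-0.7,-0.06,-1],[-0.22,-0.88,-0.7,-0.06,-1],[-0.22,-0.88,-0.8,-0.06,-1],[-0.22,-0.88,-0.8,-0.06,-1],[-0.22,-0.88,-0.8,-0.06,-1],[-0.22,-0.88,-0.8,-0.06,-1],[0,0,0,0,-1],[0,0,0,0,-1],[0,0,0,0,-1]]]'

```text
time_s: 6.25
position: [0.5171, -0.2536, 0.1228]
tcp_rot: [[0.957, -0.291, 0.001], [-0.291, -0.957, -0.0], [0.001, 0.0, -1.0]]
force: [0.2, -0.1, 0.2]
opening: 1.001
```

```bash
python3 - <<'E'
from h import *
s=bot.read_state(); d=imaging.capture("wrist")
T=np.eye(4);T[:3,:3]=s["tcp_rot"];T[:3,3]=s["position"];T=T@d["T_tool_cam"]
print(s["time_s"],s["position"],np.degrees(np.arctan2(s["tcp_rot"][1,0],s["tcp_rot"][0,0])),s["force"],s["moment"])
im=d["img"].copy(); dd=dict(mtx=d["mtx"],pose=T)
for u in proj(cuboid(.5396,-.2608,-.2958,.18,.036,.018),dd): cv2.circle(im,tuple(int(v) for v in u),3,(0,0,255),1) if abs(u).max()<2000 else 0
cv2.imwrite("pics/wrist2.png",im)
E
```

```text
6.25 [ 0.51706337 -0.25363119  0.1228092 ] -16.940647534413863 [ 0.20535322 -0.12570611  0.2008793 ] [0.03246774 0.03028975 0.04585807]
```

View pics/wrist2.png

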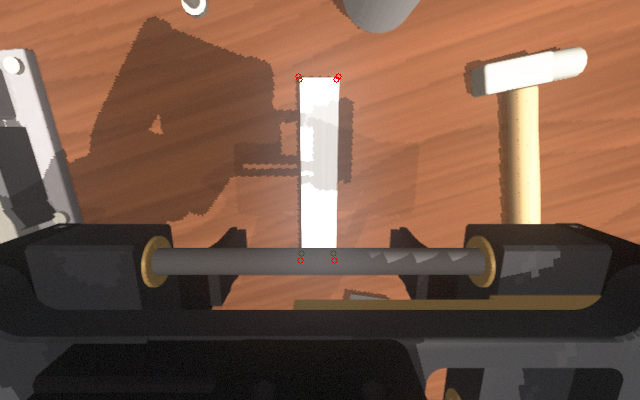

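Request:
send_rows --plan '[[[0,0,-0.7,0,-1],[0,0,-0.7,0,-1],[0,0,-0.7,0,-1],[0,0,-0.5,0,-1],[0,0,-0.4,0,-1],[0,0,-0.3,0,-1],[0,0,-0.15,0,-1],[0,0,0,0,-1],[0,0,0,0,-1]]]'

```text
time_s: 7.2
position: [0.5168, -0.2543, 0.0189]
tcp_rot: [[0.956, -0.292, 0.001], [-0.292, -0.956, -0.001], [0.001, 0.0, -1.0]]
force: [0.7, 0.0, -0.5]
opening: 1.0
```

Request:
send_rows --plan '[[[0,0,0,0,1],[0,0,0,0,1],[0,0,0,0,1],[0,0,0,0,1],[0,0,0,0,1],[0,0,0,0,1],[0,0,0,0,1],[0,0,0,0,1]]]'

```text
time_s: 8.0
position: [0.5164, -0.2541, 0.0184]
tcp_rot: [[0.956, -0.292, -0.0], [-0.292, -0.956, 0.0], [-0.0, -0.0, -1.0]]
force: [-0.4, 0.3, 0.3]
opening: 0.354
```

Request:
send_rows --plan '[[[0,0,0.3,0,1],[0,0,0.6,0,1],[0,0,0.8,0,1],[0,0,0.8,0,1],[0,0,0.8,0,1],[0,0,0.4,0,1],[0,0,0,0,1]]]'

```text
time_s: 8.7
position: [0.5176, -0.2549, 0.1316]
tcp_rot: [[0.956, -0.292, 0.004], [-0.292, -0.956, -0.003], [0.004, 0.002, -1.0]]
force: [-0.9, -1.2, 0.3]
opening: 0.006
```

```bash
python3 - <<'E'
from h import *
s=bot.read_state(); d=imaging.capture("wrist")
print(s["time_s"],s["position"],s["force"],s["moment"],s["opening"])
cv2.imwrite("pics/wrist3.png",d["img"])
d=imaging.capture("side");cv2.imwrite("pics/side3.png",cv2.resize(d["img"][100:260,260:440],(720,600)))
E
```

```text
8.7 [ 0.51758224 -0.2548725   0.13159822] [-0.94873426 -1.22974439  0.32812893] [ 0.0087072  -0.00051598  0.03530733] 0.006240347617324101
```

View pics/wrist3.png

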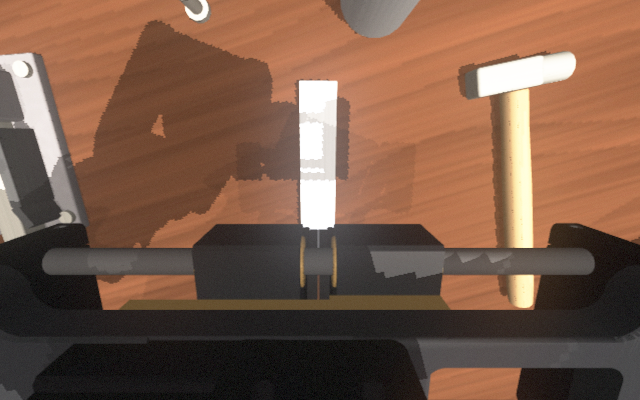

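View pics/side3.png

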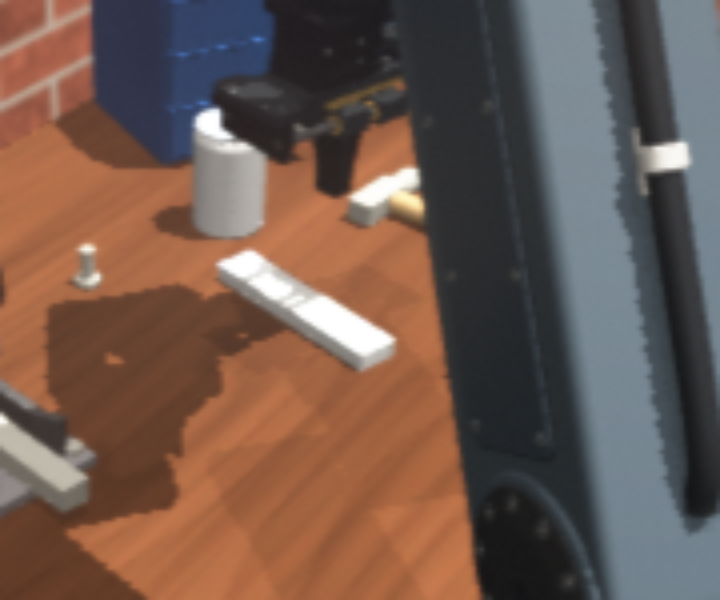

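The fingers were still closing when I lifted, so the bar stayed on the table, apparently unmoved. I'll re-check its pose and grasp again with more closing time.

Request:
send_rows --plan '[[[0,0,0,0,-1],[0,0,0,0,-1],[0,0,0,0,-1],[0,0,0,0,-1],[0,0,0,0,-1],[0,0,0,0,-1],[0,0,0,0,-1],[0,0,0,0,-1],[0,0,0,0,-1],[0,0,0,0,-1],[0,0,0,0,-1],[0,0,0,0,-1]]]'

```text
time_s: 10.0
position: [0.5164, -0.2541, 0.1295]
tcp_rot: [[0.956, -0.292, -0.0], [-0.292, -0.956, 0.0], [-0.0, -0.0, -1.0]]
force: [0.7, -0.1, 0.2]
opening: 0.971
```

```bash
cat > barfit.py <<'E'
from h import *
def fit(x0,ztop,box=None,thr=150,name=None):
    s=bot.read_state(); d=imaging.capture("wrist"); img=d["img"]
    T=np.eye(4);T[:3,:3]=s["tcp_rot"];T[:3,3]=s["position"];T=T@d["T_tool_cam"]; dd=dict(mtx=d["mtx"],pose=T)
    if name: cv2.imwrite(name,img)
    print("t",s["time_s"],"pos",s["position"].round(4),"yaw",np.degrees(np.arctan2(s["tcp_rot"][1,0],s["tcp_rot"][0,0])).round(2),"F",s["force"].round(1),"M",s["moment"].round(3),"op",round(s["opening"],3))
    V=np.zeros((400,640)); V[:222 if box is None else box]=1
    m=((img.min(2)>thr)&(V>0)).astype(np.uint8)
    S=sil(cuboid(*x0,.18,.036,1e-4,ztop),dd)
    m[cv2.dilate((S>.3).astype(np.uint8),np.ones((25,25)))==0]=0
    k,lab,st,_=cv2.connectedComponentsWithStats(m); M=(lab==1+st[1:,4].argmax()).astype(float)
    f=lambda p: np.abs(sil(cuboid(*p,.18,.036,1e-4,ztop),dd)*V-M).sum()/M.sum()
    x=np.array(x0); r=minimize(f,x,method="Nelder-Mead",options=dict(initial_simplex=np.vstack([x,x+np.diag([.01,.01,.06])])))
    print("bar",r.x.round(4),np.degrees(r.x[2]).round(2),"err",round(r.fun,3))
    return r.x,s,img,dd
E
python3 -c "
from barfit import *
fit([.5396,-.2608,-.2958],.018,name='pics/wrist4.png')"
```

```text
t 10.0 pos [ 0.5164 -0.2541  0.1295] yaw -16.97 F [ 0.7 -0.1  0.2] M [ 0.044 -0.018 -0.002] op 0.971
bar [ 0.5387 -0.2613 -0.2955] -16.93 err 0.013
```

Request:
send_rows --plan '[[[0,0,-0.7,0,-1],[0,0,-0.7,0,-1],[0,0,-0.7,0,-1],[0,0,-0.6,0,-1],[0,0,-0.5,0,-1],[0,0,-0.35,0,-1],[0,0,-0.15,0,-1],[0,0,0,0,-1],[0,0,0,0,-1],[0,0,0,0,1],[0,0,0,0,1],[0,0,0,0,1],[0,0,0,0,1],[0,0,0,0,1],[0,0,0,0,1],[0,0,0,0,1],[0,0,0,0,1],[0,0,0,0,1],[0,0,0,0,1]]]'

```text
time_s: 11.95
position: [0.5164, -0.2541, 0.0184]
tcp_rot: [[0.956, -0.292, 0.0], [-0.292, -0.956, 0.0], [0.0, -0.0, -1.0]]
force: [0.1, -0.6, -0.6]
opening: 0.169
```

Request:
send_rows --plan '[[[0,0,0,0,1],[0,0,0,0,1],[0,0,0,0,1]]]'

```text
time_s: 12.25
position: [0.5164, -0.2541, 0.0184]
tcp_rot: [[0.956, -0.292, -0.0], [-0.292, -0.956, 0.0], [-0.0, -0.0, -1.0]]
force: [-0.2, 0.3, 0.2]
opening: 0.011
```

```bash
python3 - <<'E'
from h import *
for c,b in [("scene",(130,290,160,340)),("side",(100,260,260,440)),("wrist",None)]:
    d=imaging.capture(c);im=d["img"]
    if b: im=cv2.resize(im[b[0]:b[1],b[2]:b[3]],(675,600),interpolation=cv2.INTER_CUBIC)
    cv2.imwrite(f"pics/{c}5.png",im)
E
```

```text
(no output)
```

View pics/scene5.png

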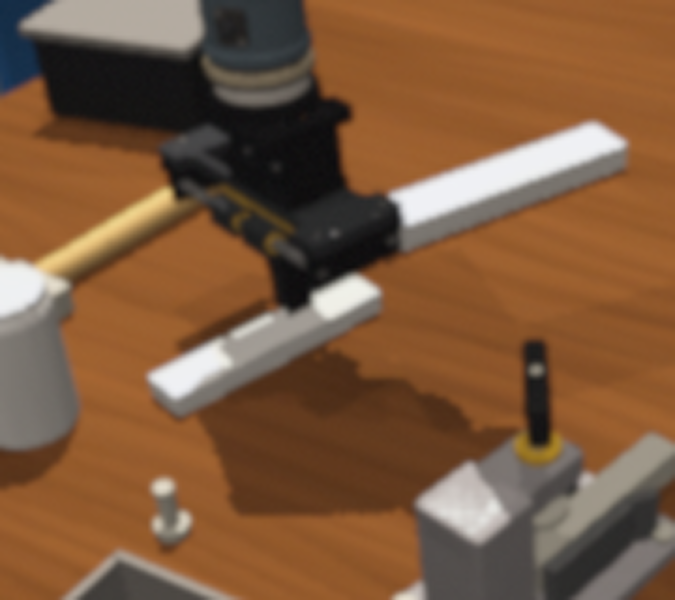

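View pics/side5.png

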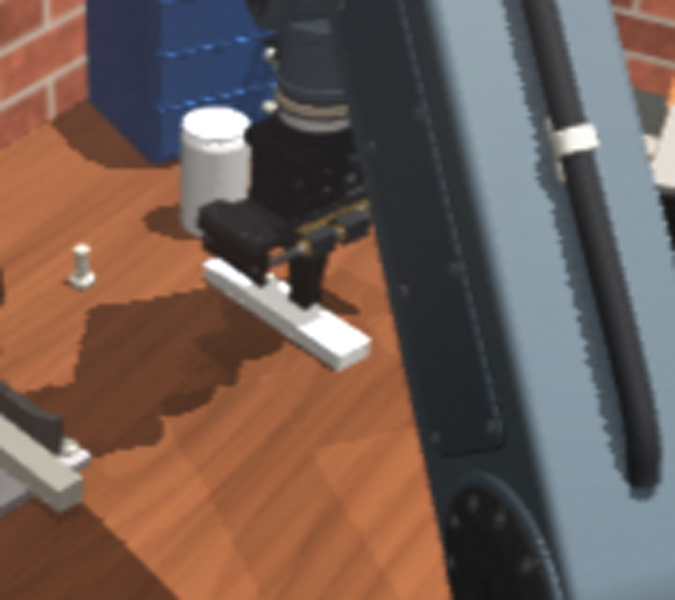

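View pics/wrist5.png

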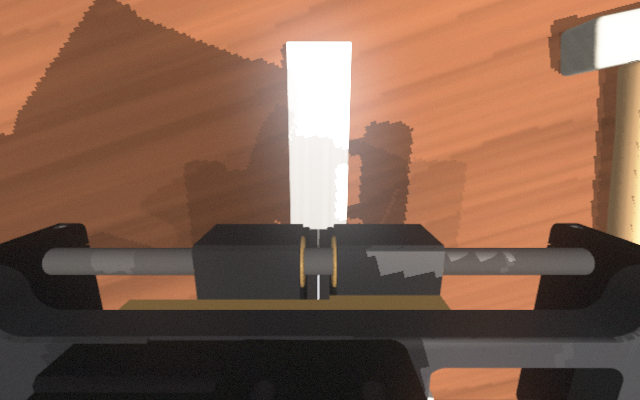

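```bash
python3 - <<'E'
from h import *
s=bot.read_state();print(s["time_s"],s["position"])
for c,uv in [("scene",(237.9,211.3)),("side",(341.3,180.8))]:
    d=imaging.capture(c)
    for z in (0,.01,.018,.025,.03,.04): print(c,z,topix(np.array([uv]),d,z)[0].round(4), proj([[s["position"][0],s["position"][1],z]],d)[0].round(1))
E
```

```text
12.4 [ 0.51639037 -0.25406102  0.01842968]
scene 0 [ 0.4867 -0.2814  0.    ] [239.3 219.3]
scene 0.01 [ 0.4975 -0.2719  0.01  ] [238.9 216.5]
scene 0.018 [ 0.5061 -0.2643  0.018 ] [238.6 214.2]
scene 0.025 [ 0.5137 -0.2576  0.025 ] [238.3 212.1]
scene 0.03 [ 0.5191 -0.2528  0.03  ] [238.1 210.7]
scene 0.04 [ 0.5298 -0.2433  0.04  ] [237.7 207.7]
side 0 [ 0.5312 -0.2892  0.    ] [339.8 187.2]
side 0.01 [ 0.5244 -0.2763  0.01  ] [340.  184.7]
side 0.018 [ 0.5189 -0.2659  0.018 ] [340.1 182.7]
side 0.025 [ 0.5141 -0.2569  0.025 ] [340.3 181. ]
side 0.03 [ 0.5107 -0.2505  0.03  ] [340.4 179.7]
side 0.04 [ 0.5039 -0.2376  0.04  ] [340.5 177.2]
```

Both outer views put the closed fingertips at about z = 25 mm while the TCP reads 18 mm. So the tips sit higher than the quoted tip_extent implies, and the fingers closed above the bar. I'll open them and measure the tips directly.

Request:
send_rows --plan '[[[0,0,0.2,0,-1],[0,0,0,0,-1],[0,0,0,0,-1],[0,0,0,0,-1],[0,0,0,0,-1],[0,0,0,0,-1],[0,0,0,0,-1],[0,0,0,0,-1],[0,0,0,0,-1],[0,0,0,0,-1],[0,0,0,0,-1],[0,0,-0.2,0,-1],[0,0,0,0,-1]]]'

```text
time_s: 13.8
position: [0.5159, -0.2537, 0.0177]
tcp_rot: [[0.956, -0.292, -0.001], [-0.292, -0.956, 0.001], [-0.001, -0.001, -1.0]]
force: [0.3, 0.2, 0.1]
opening: 0.991
```

```bash
python3 - <<'E'
from h import *
s=bot.read_state();print(s["time_s"],s["position"],s["opening"],s["force"])
for c,b in [("scene",(170,250,200,290)),("side",(130,220,290,390))]:
    d=imaging.capture(c);im=d["img"].copy()
    im=cv2.resize(im[b[0]:b[1],b[2]:b[3]],None,fx=7.5,fy=7.5,interpolation=cv2.INTER_CUBIC)
    # draw expected tips at z = 0.0014 & 0.02
    y=s["tcp_rot"][:,1]
    for sg in (-1,1):
        for z,col in [(.0014,(0,0,255)),(.02,(0,255,0)),(.04,(255,0,0))]:
            p=s["position"]+sg*.0435*y; p[2]=z
            u=(proj([p],d)[0]-[b[2],b[0]]+.5)*7.5; cv2.circle(im,(int(u[0]),int(u[1])),4,col,1)
    cv2.imwrite(f"pics/{c}6.png",im)
E
```

```text
13.8 [ 0.51590565 -0.25367966  0.01766443] 0.9905814874825327 [0.26765763 0.22697296 0.06362856]
```

View pics/scene6.png

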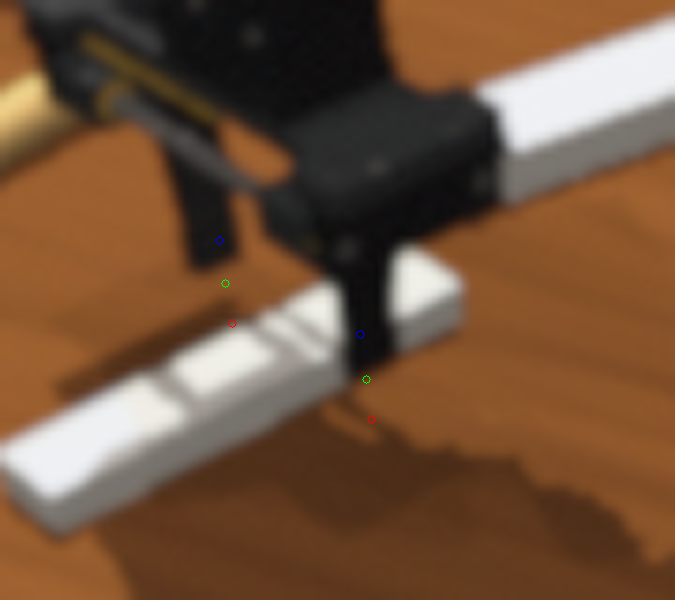

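View pics/side6.png

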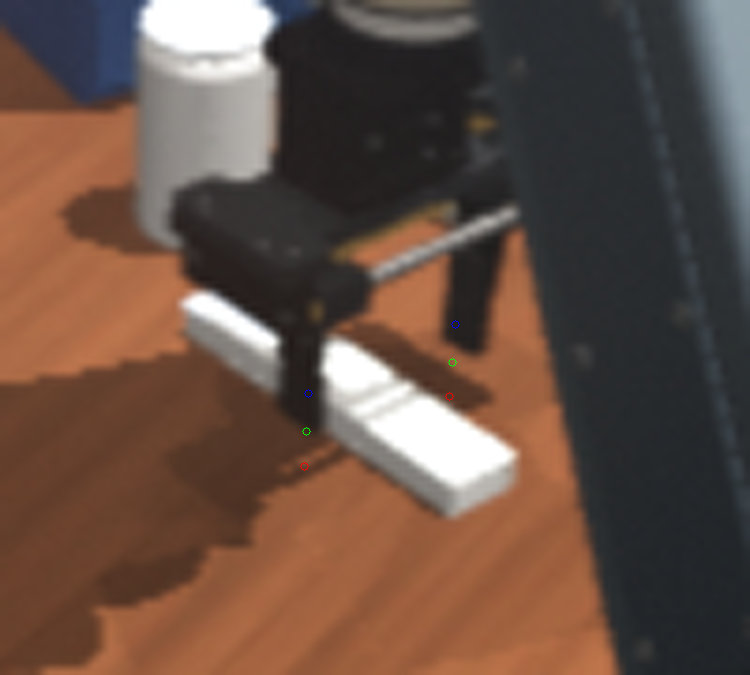

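Request:
send_rows --plan '[[[0,0,-0.15,0,-1],[0,0,-0.15,0,-1],[0,0,-0.15,0,-1],[0,0,-0.1,0,-1],[0,0,0,0,-1],[0,0,0,0,-1]]]'

```text
time_s: 14.5
position: [0.5164, -0.254, 0.0018]
tcp_rot: [[0.956, -0.292, -0.0], [-0.292, -0.956, 0.0], [-0.0, -0.0, -1.0]]
force: [-0.1, 0.1, -0.5]
opening: 1.002
```

```bash
python3 - <<'E'
from h import *
s=bot.read_state();print(s["time_s"],s["position"],s["opening"],s["force"])
for c,b in [("side",(130,220,290,390))]:
    d=imaging.capture(c);im=d["img"].copy()
    im=cv2.resize(im[b[0]:b[1],b[2]:b[3]],None,fx=7.5,fy=7.5,interpolation=cv2.INTER_CUBIC)
    cv2.imwrite(f"pics/{c}7.png",im)
E
```

```text
14.5 [ 0.51638417 -0.25402241  0.00180112] 1.001799872196549 [-0.11016225  0.10867978 -0.52334426]
```

View pics/side7.png

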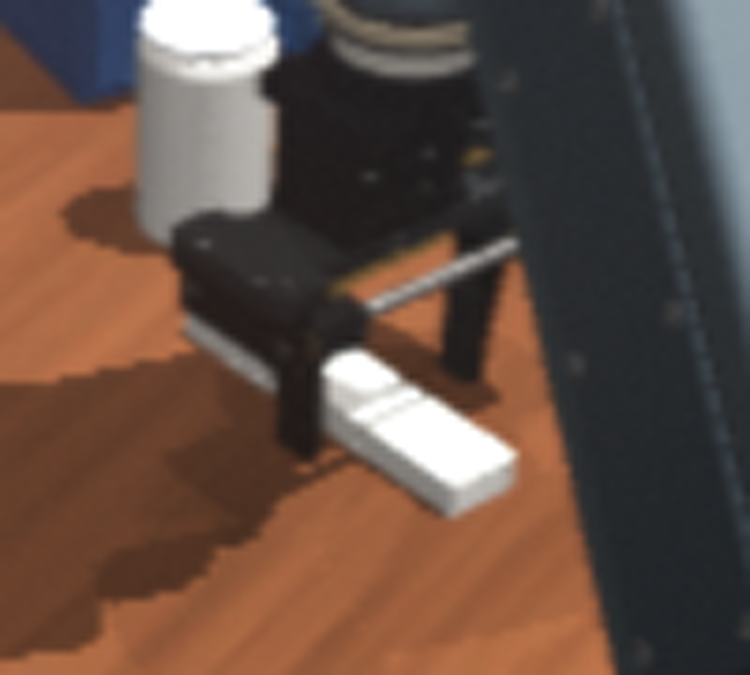

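The side view shows the tips now straddling the bar, just above the table. Closing.

Request:
send_rows --plan '[[[0,0,0,0,1],[0,0,0,0,1],[0,0,0,0,1],[0,0,0,0,1],[0,0,0,0,1],[0,0,0,0,1],[0,0,0,0,1],[0,0,0,0,1],[0,0,0,0,1],[0,0,0,0,1],[0,0,0,0,1]]]'

```text
time_s: 15.65
position: [0.5164, -0.2541, 0.002]
tcp_rot: [[0.956, -0.292, 0.0], [-0.292, -0.956, -0.0], [0.0, 0.0, -1.0]]
force: [-0.6, 0.2, 0.5]
opening: 0.407
```

Request:
send_rows --plan '[[[0,0,0.3,0,1],[0,0,0.5,0,1],[0,0,0.8,0,1],[0,0,0.8,0,1],[0,0,0.6,0,1],[0,0,0,0,1],[0,0,0,0,1]]]'

```text
time_s: 16.35
position: [0.5163, -0.2539, 0.0925]
tcp_rot: [[0.956, -0.292, 0.0], [-0.292, -0.956, -0.0], [0.001, 0.0, -1.0]]
force: [-1.1, -0.3, -3.1]
opening: 0.406
```

```bash
python3 - <<'E'
from h import *
s=bot.read_state();print(s["time_s"],s["position"],s["opening"],s["force"],s["moment"])
d=imaging.capture("wrist"); cv2.imwrite("pics/wrist8.png",d["img"])
d=imaging.capture("side");im=d["img"][110:230,270:430]
cv2.imwrite("pics/side8.png",cv2.resize(im,None,fx=4.5,fy=4.5,interpolation=cv2.INTER_CUBIC))
E
```

```text
16.35 [ 0.51629319 -0.25392792  0.09253158] 0.4061846952316765 [-1.05442028 -0.30811253 -3.0611367 ] [ 0.10185117  0.11377163 -0.02184687]
```

View pics/side8.png

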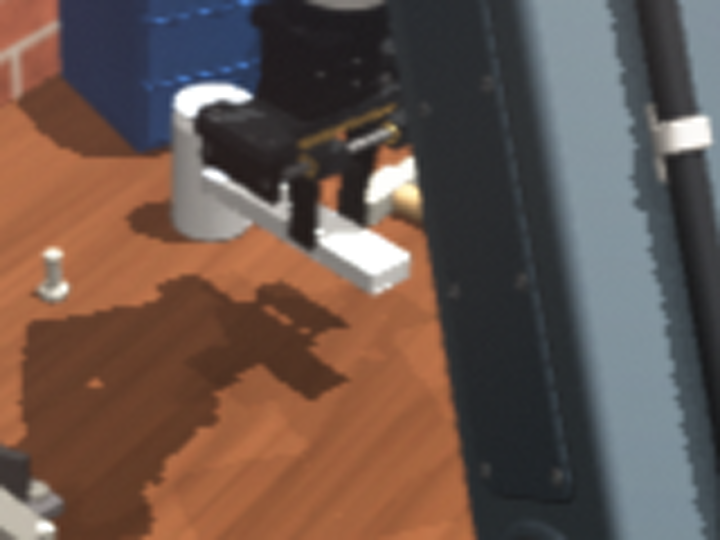

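View pics/wrist8.png

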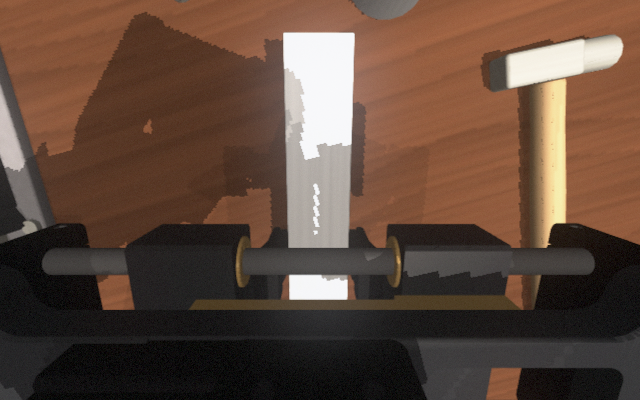

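Request:
send_rows --plan '[[[-0.29,0.6,0,0,1],[-0.29,0.9,0,0.08,1],[-0.29,0.9,0,0.08,1],[-0.29,0.9,0,0.08,1],[0,0.9,0,0.08,1],[0,0.9,0,0.08,1],[0,0.9,0,0.08,1],[0,0.9,0,0.08,1],[0,0.9,0,0.08,1],[0,0.9,0,0.08,1],[0,0.8,0,0.04,1],[0,0.7,0,0,1],[0,0.4,0,0,1],[0,0,0,0,1],[0,0,0,0,1],[0,0,0,0,1]]]'

```text
time_s: 18.05
position: [0.4818, 0.0631, 0.0918]
tcp_rot: [[0.976, -0.219, -0.0], [-0.219, -0.976, -0.0], [-0.0, 0.0, -1.0]]
force: [0.5, 0.3, -4.0]
opening: 0.412
```

```bash
cat > cl.py <<'E'
from h import *
CX,CY,CA=.651,.0292,np.radians(-12.59)
def tocl(p): d=np.array(p[:2])-[CX,CY]; c,s=np.cos(CA),np.sin(CA); return np.array([c*d[0]+s*d[1],-s*d[0]+c*d[1]])
def tow(x,y=0): c,s=np.cos(CA),np.sin(CA); return np.array([CX+c*x-s*y,CY+s*x+c*y])
def st():
    s=bot.read_state(); print("t",round(s["time_s"],2),"pos",s["position"].round(4),"clamp",(tocl(s["position"])*1000).round(1),"yaw-clamp",(np.degrees(np.arctan2(s["tcp_rot"][1,0],s["tcp_rot"][0,0]))+12.59).round(2),"F",s["force"].round(2),"M",s["moment"].round(3),"op",round(s["opening"],3),"j6",s["joint_positions"][5].round(1)); return s
def cmd(x,y,z,s):  # units needed to reach clamp x,y (m), z
    w=tow(x,y)-s["position"][:2]; print("units",(w/.03).round(2),((z-s["position"][2])/.03).round(2))
def wcam():
    s=bot.read_state(); d=imaging.capture("wrist"); T=np.eye(4);T[:3,:3]=s["tcp_rot"];T[:3,3]=s["position"]; d["pose"]=T@d["T_tool_cam"]; return d
E
python3 - <<'E'
from cl import *
s=st(); d=wcam(); im=d["img"].copy()
# predicted bar top in hand
yaw=np.arctan2(s["tcp_rot"][1,0],s["tcp_rot"][0,0]); c=s["position"][:2]+.0237*s["tcp_rot"][:2,0]
z=s["position"][2]-.002
for u in proj(cuboid(*c,yaw,.18,.036,.018,z),d): cv2.circle(im,tuple(int(v) for v in u),3,(0,0,255),1)
G=[[*tow(x,y),zz] for x,y,zz in [(-.05,.0205,.047),(-.05,-.0205,.047),(-.122,.012,.035),(-.122,-.012,.035),(-.085,.05,.012),(-.085,-.05,.012),(-.018,.02,.107),(-.018,-.02,.107),(.09,.05,.012),(.09,-.05,.012)]]
for u in proj(G,d): cv2.circle(im,tuple(int(v) for v in u),3,(0,255,0),1)
cv2.imwrite("pics/wrist9.png",im); cmd(-.1417,0,.06,s)
d=imaging.capture("side");cv2.imwrite("pics/side9.png",cv2.resize(d["img"][130:280,170:370],(800,600),interpolation=cv2.INTER_CUBIC))
E
```

```text
t 18.05 pos [0.4818 0.0631 0.0918] clamp [-172.6   -3.9] yaw-clamp -0.09 F [ 0.48  0.26 -4.01] M [ 0.115  0.106 -0.01 ] op 0.412 j6 97.0
units [ 1.03 -0.1 ] -1.06
```

View pics/wrist9.png

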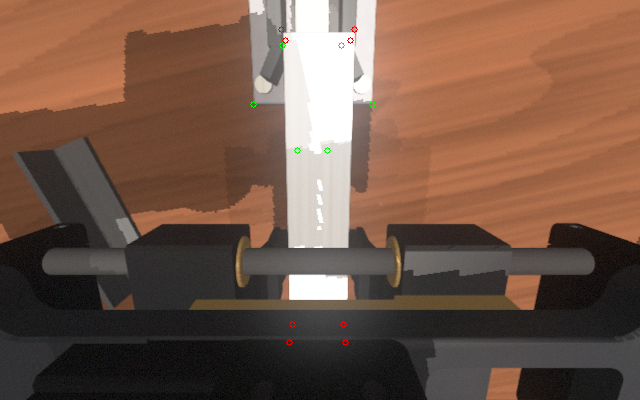

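View pics/side9.png

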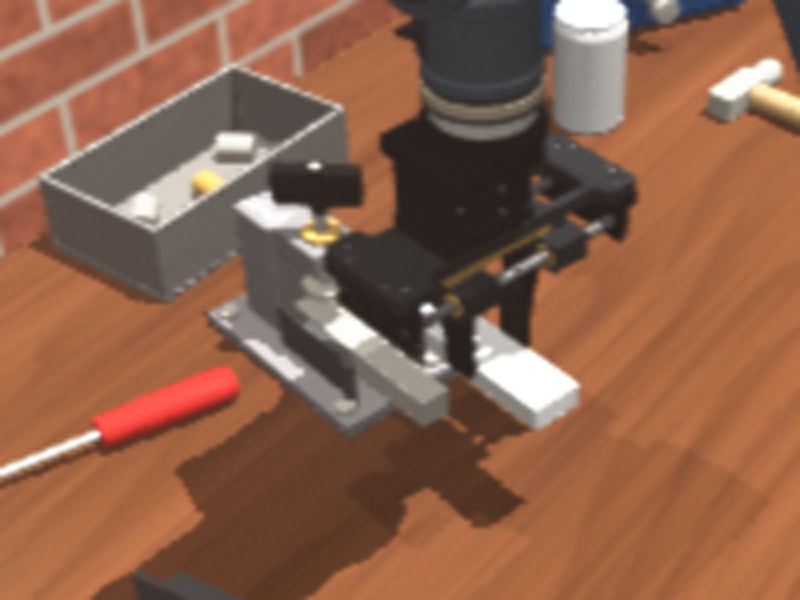

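Request:
send_rows --plan '[[[0.2,0.02,0,0,1],[0.3,-0.02,-0.1,0,1],[0.3,-0.05,-0.2,0,1],[0.23,-0.04,-0.3,0,1],[0,0,0,0,1],[0,0,0,0,1],[0,0,0,0,1]]]'

```text
time_s: 18.85
position: [0.5118, 0.0614, 0.0737]
tcp_rot: [[0.976, -0.218, -0.001], [-0.218, -0.976, 0.0], [-0.001, 0.0, -1.0]]
force: [-1.2, -0.1, -3.9]
opening: 0.406
```

```bash
python3 - <<'E'
from cl import *
s=st(); d=wcam(); cmd(-.1417,0,.038,s)
cv2.imwrite("pics/wrist10.png",d["img"])
d=imaging.capture("side");cv2.imwrite("pics/side10.png",cv2.resize(d["img"][150:260,200:340],(763,600),interpolation=cv2.INTER_CUBIC))
d=imaging.capture("scene");cv2.imwrite("pics/scene10.png",cv2.resize(d["img"][190:320,240:400],(738,600),interpolation=cv2.INTER_CUBIC))
E
```

```text
t 18.85 pos [0.5118 0.0614 0.0737] clamp [-142.9    1.1] yaw-clamp -0.02 F [-1.15 -0.15 -3.94] M [ 0.047  0.133 -0.006] op 0.406 j6 97.0
units [ 0.03 -0.04] -1.19
```

View pics/wrist10.png

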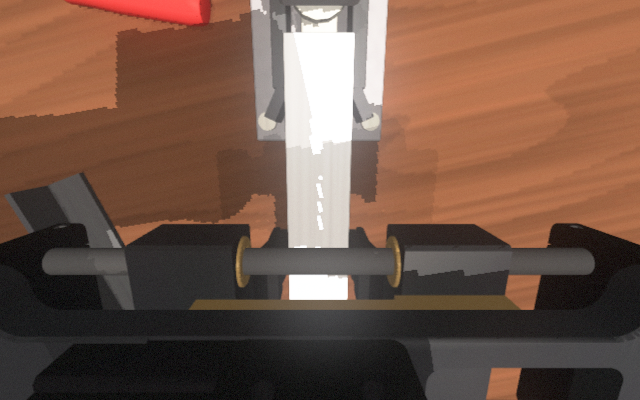

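View pics/side10.png

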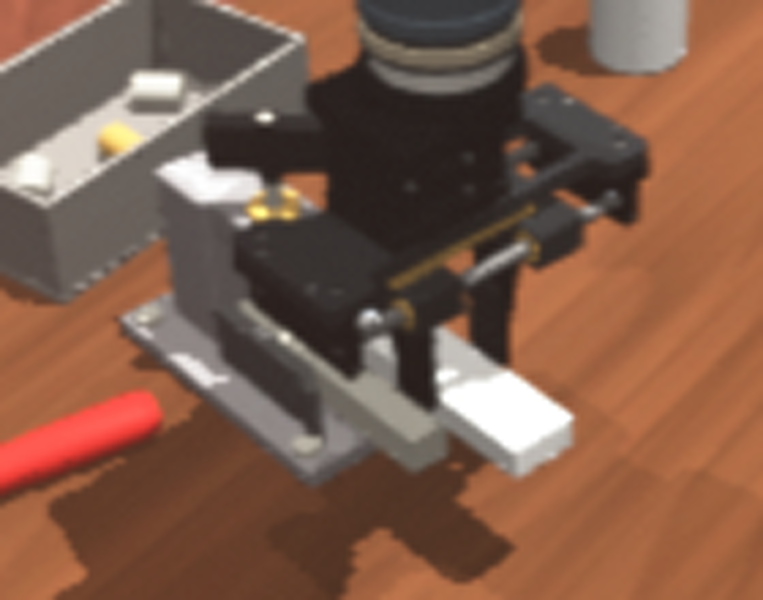

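View pics/scene10.png

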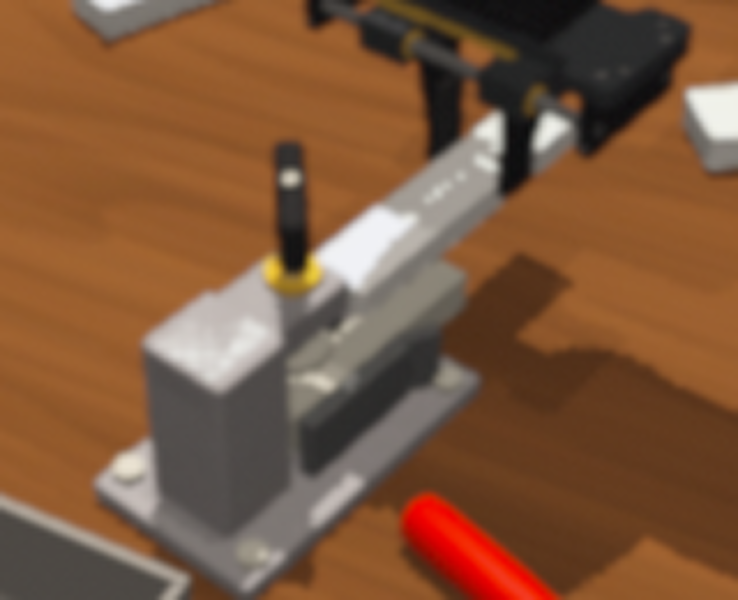

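Request:
send_rows --plan '[[[0,-0.02,-0.3,0,1],[0,-0.02,-0.3,0,1],[0,0,-0.3,0,1],[0,0,-0.15,0,1],[0,0,-0.05,0,1],[0,0,0,0,1],[0,0,0,0,1]]]'

```text
time_s: 19.7
position: [0.5128, 0.06, 0.041]
tcp_rot: [[0.976, -0.218, 0.0], [-0.218, -0.976, -0.0], [0.0, -0.0, -1.0]]
force: [0.6, 0.1, -3.8]
opening: 0.406
```

```bash
python3 - <<'E'
from cl import *
s=st(); d=wcam(); cmd(-.1417,0,.037,s)
cv2.imwrite("pics/wrist11.png",d["img"])
d=imaging.capture("scene");cv2.imwrite("pics/scene11.png",cv2.resize(d["img"][190:320,240:400],(738,600),interpolation=cv2.INTER_CUBIC))
E
```

```text
t 19.7 pos [0.5128 0.06   0.041 ] clamp [-141.6   -0. ] yaw-clamp -0.03 F [ 0.6   0.1  -3.79] M [0.064 0.116 0.027] op 0.406 j6 96.9
units [-0.  0.] -0.13
```

View pics/wrist11.png

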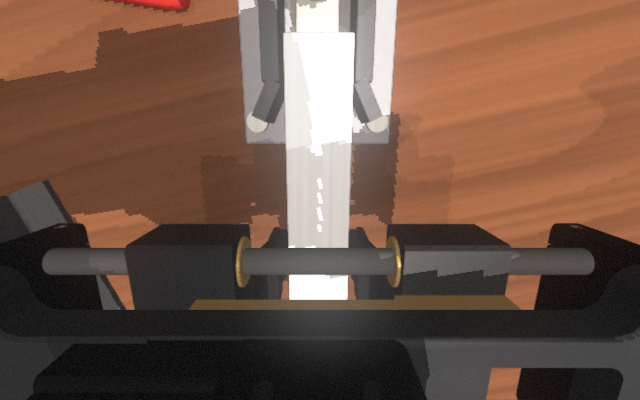

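View pics/scene11.png

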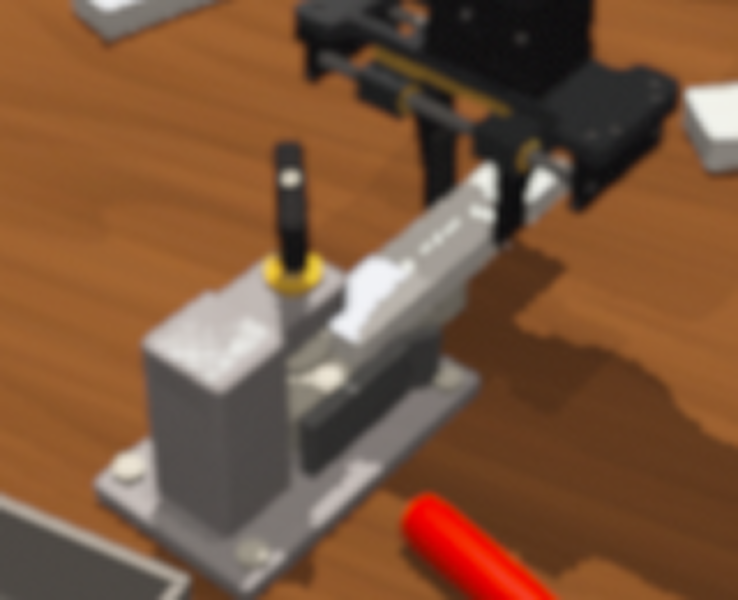

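Request:
send_rows --plan '[[[0,0,-0.05,0,1],[0,0,-0.05,0,1],[0,0,-0.03,0,1],[0,0,0,0,1],[0,0,0,0,1]]]'

```text
time_s: 20.3
position: [0.5126, 0.0601, 0.0371]
tcp_rot: [[0.976, -0.218, 0.0], [-0.218, -0.976, 0.0], [0.0, -0.0, -1.0]]
force: [-1.0, -0.2, -2.7]
opening: 0.407
```

```bash
python3 -c "
from cl import *
s=st();cmd(-.1417,0,.036,s)"
```

```text
t 20.3 pos [0.5126 0.0601 0.0371] clamp [-1.418e+02 -1.000e-01] yaw-clamp -0.02 F [-1.05 -0.18 -2.73] M [ 0.03   0.028 -0.008] op 0.407 j6 96.9
units [0.01 0.  ] -0.04
```

Request:
send_rows --plan '[[[0.19,-0.042,0,0,1],[0.19,-0.042,0,0,1],[0.19,-0.042,0,0,1],[0.19,-0.042,0,0,1],[0,0,0,0,1],[0,0,0,0,1]]]'

```text
time_s: 20.9
position: [0.5359, 0.0548, 0.0371]
tcp_rot: [[0.976, -0.219, 0.001], [-0.219, -0.976, -0.0], [0.001, -0.0, -1.0]]
force: [0.9, -0.7, -3.0]
opening: 0.409
```

Request:
send_rows --plan '[[[0.19,-0.042,0,0,1],[0.19,-0.042,0,0,1],[0.19,-0.042,0,0,1],[0.19,-0.042,0,0,1],[0,0,0,0,1],[0,0,0,0,1]]]'

```text
time_s: 21.5
position: [0.5589, 0.0498, 0.037]
tcp_rot: [[0.976, -0.219, 0.001], [-0.219, -0.976, -0.0], [0.001, -0.0, -1.0]]
force: [-0.5, 0.3, -1.7]
opening: 0.405
```

```bash
python3 - <<'E'
from cl import *
s=st(); d=wcam()
cv2.imwrite("pics/wrist12.png",d["img"])
d=imaging.capture("scene");cv2.imwrite("pics/scene12.png",cv2.resize(d["img"][190:320,240:400],(738,600),interpolation=cv2.INTER_CUBIC))
E
```

```text
t 21.5 pos [0.5589 0.0498 0.037 ] clamp [-94.4  -0. ] yaw-clamp -0.04 F [-0.5   0.34 -1.7 ] M [ 0.058 -0.06   0.004] op 0.405 j6 96.3
```

View pics/wrist12.png

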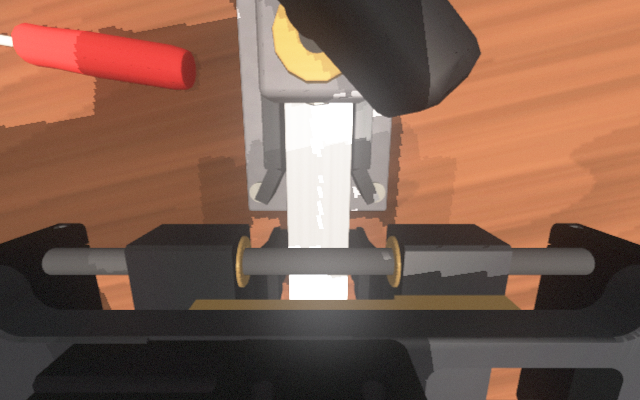

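View pics/scene12.png

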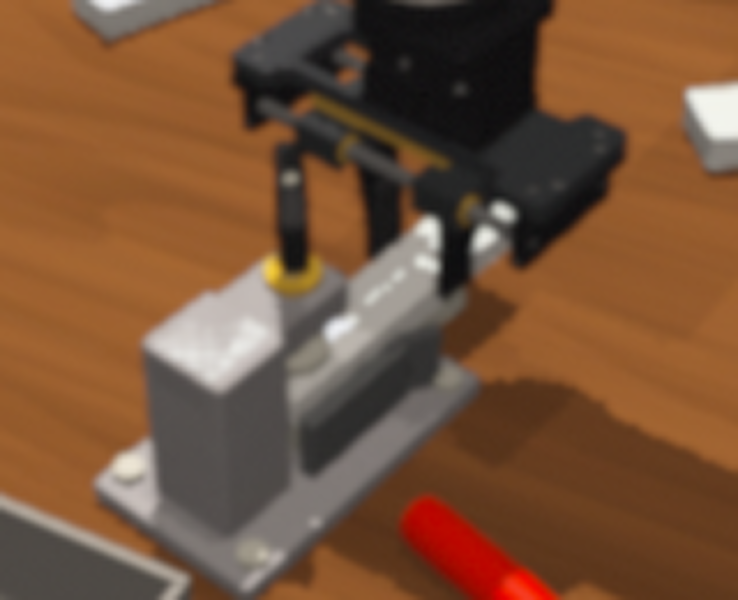

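Request:
send_rows --plan '[[[0,0,0,0,-0.2],[0,0,0,0,-0.2],[0,0,0,0,-0.2],[0,0,0,0,-0.2],[-0.24,0.053,0,0,-0.2],[-0.24,0.053,0,0,-0.2],[-0.24,0.053,-0.1,0,-0.2],[0,0,-0.1,0,-0.2],[0,0,0,0,-0.2],[0,0,0,0,1],[0,0,0,0,1],[0,0,0,0,1],[0,0,0,0,1],[0,0,0,0,1],[0,0,0,0,1],[0,0,0,0,1]]]'

```text
time_s: 23.2
position: [0.5369, 0.0546, 0.0311]
tcp_rot: [[0.976, -0.218, 0.001], [-0.218, -0.976, -0.0], [0.001, -0.0, -1.0]]
force: [1.2, 0.3, -0.3]
opening: 0.411
```

```bash
python3 - <<'E'
from cl import *
s=st(); d=wcam()
cv2.imwrite("pics/wrist13.png",d["img"])
E
```

```text
t 23.2 pos [0.5369 0.0546 0.0311] clamp [-116.9   -0. ] yaw-clamp -0.03 F [ 1.18  0.28 -0.31] M [ 0.003 -0.134 -0.014] op 0.411 j6 96.6
```

View pics/wrist13.png

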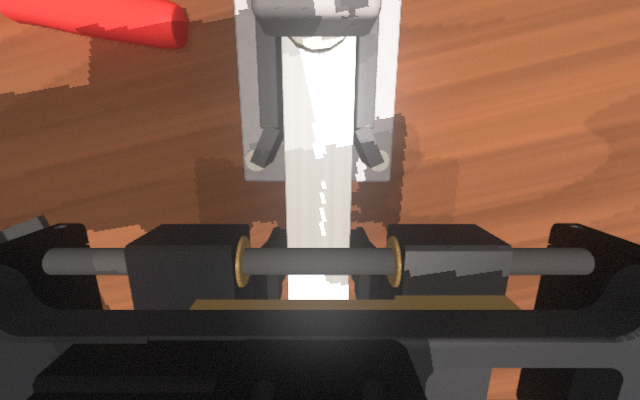

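Request:
send_rows --plan '[[[0.1,-0.022,0,0,1],[0.1,-0.022,0,0,1],[0.1,-0.022,0,0,1],[0,0,0,0,1]]]'

```text
time_s: 23.65
position: [0.5395, 0.054, 0.0311]
tcp_rot: [[0.976, -0.218, -0.012], [-0.218, -0.976, 0.002], [-0.012, 0.001, -1.0]]
force: [-7.7, 1.0, 8.4]
opening: 0.409
```

Request:
send_rows --plan '[[[0.04,-0.009,0,0,1],[0,0,0,0,1]]]'

```text
time_s: 23.85
position: [0.5405, 0.0537, 0.0311]
tcp_rot: [[0.976, -0.218, -0.013], [-0.218, -0.976, 0.002], [-0.013, 0.001, -1.0]]
force: [-8.9, 1.9, 10.5]
opening: 0.41
```

Request:
send_rows --plan '[[[0.03,-0.007,0,0,1],[0,0,0,0,1]]]'

```text
time_s: 24.05
position: [0.5405, 0.0537, 0.0311]
tcp_rot: [[0.976, -0.218, -0.014], [-0.218, -0.976, 0.002], [-0.015, 0.001, -1.0]]
force: [-10.2, 1.5, 10.5]
opening: 0.411
```

```bash
python3 - <<'E'
from cl import *
s=st(); d=wcam(); cv2.imwrite("pics/wrist14.png",d["img"])
for c,b in (("side",(160,250,210,330)),("scene",(200,310,260,380))):
    d=imaging.capture(c); im=cv2.resize(d["img"][b[0]:b[1],b[2]:b[3]],None,fx=6,fy=6,interpolation=cv2.INTER_CUBIC)
    for xc,col in ((-.06,(0,255,0)),(-.067,(0,0,255))):
        for u in proj(cuboid(*tow(xc),CA,.18,.036,.018,.035),d): 
            q=((u-[b[2],b[0]]+.5)*6).astype(int); cv2.circle(im,tuple(int(v) for v in q),3,col,1)
    cv2.imwrite(f"pics/{c}14.png",im)
E
```

```text
t 24.05 pos [0.5405 0.0537 0.0311] clamp [-113.2   -0.2] yaw-clamp -0.01 F [-10.25   1.48  10.53] M [ 0.468  1.596 -0.042] op 0.411 j6 96.4
```

View pics/side14.png

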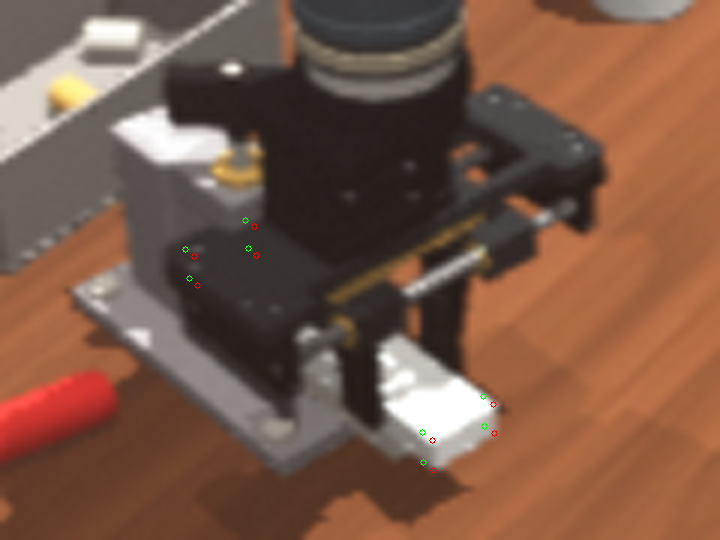

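View pics/scene14.png

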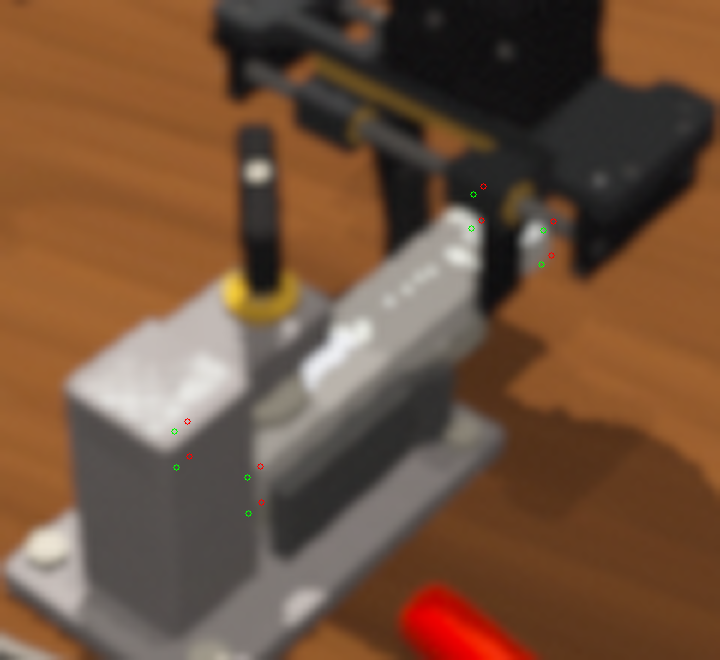

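View pics/wrist14.png

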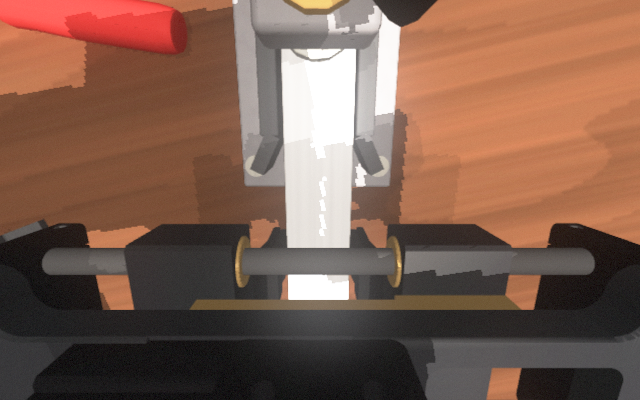

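```bash
python3 - <<'E'
import cv2
a=cv2.imread("pics/wrist14.png")[0:240,230:410]; cv2.imwrite("pics/w14z.png",cv2.resize(a,None,fx=2.5,fy=2.5,interpolation=cv2.INTER_CUBIC))
a=cv2.imread("pics/wrist12.png")[80:230,230:410]; b=cv2.imread("pics/wrist13.png")[0:210,230:410]
cv2.imwrite("pics/w12z.png",cv2.resize(a,None,fx=4,fy=4,interpolation=cv2.INTER_CUBIC))
E
```

```text
(no output)
```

View pics/w14z.png

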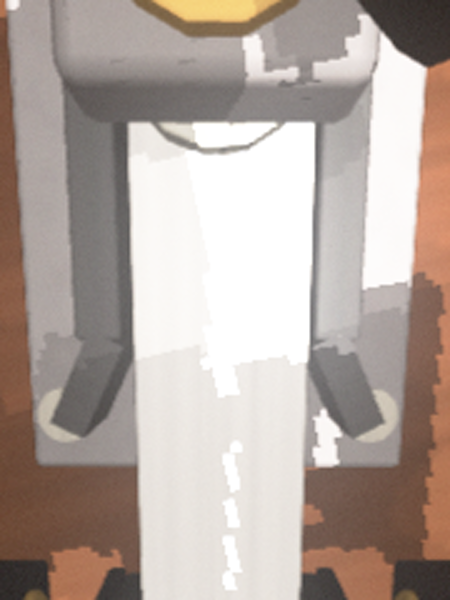

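View pics/w12z.png

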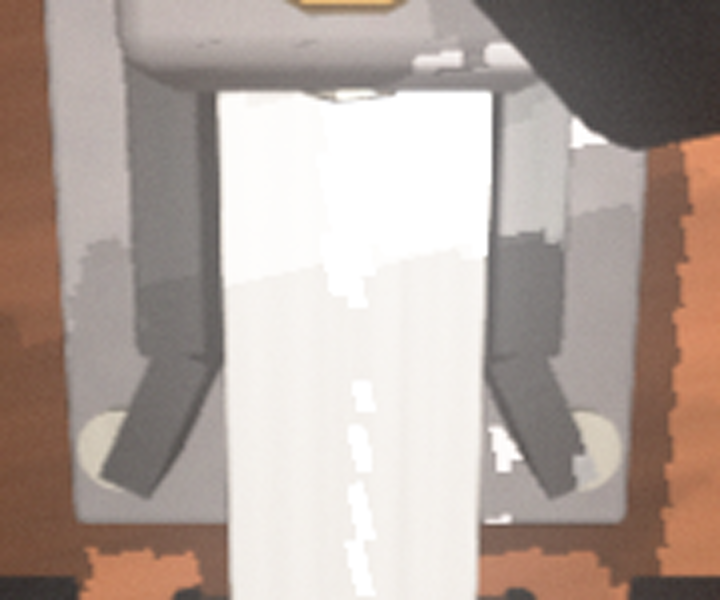

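Request:
send_rows --plan '[[[0.07,-0.016,0.03,0,1],[0.07,-0.016,0,0,1],[0,0,0,0,1]]]'

```text
time_s: 24.5
position: [0.5482, 0.0521, 0.0311]
tcp_rot: [[0.976, -0.218, -0.008], [-0.218, -0.976, 0.001], [-0.008, 0.001, -1.0]]
force: [-5.0, 2.6, 0.8]
opening: 0.408
```

```bash
python3 -c "
from cl import *
s=st()"
```

```text
t 24.5 pos [0.5482 0.0521 0.0311] clamp [-1.054e+02 -1.000e-01] yaw-clamp -0.02 F [-4.97  2.61  0.79] M [0.409 0.873 0.039] op 0.408 j6 96.4
```

Request:
send_rows --plan '[[[0.05,-0.011,0,0,1],[0.05,-0.011,0,0,1],[0,0,0,0,1]]]'

```text
time_s: 24.8
position: [0.5481, 0.0521, 0.0311]
tcp_rot: [[0.976, -0.218, -0.014], [-0.218, -0.976, 0.002], [-0.015, 0.001, -1.0]]
force: [-10.1, 2.9, 5.4]
opening: 0.41
```

Request:
send_rows --plan '[[[0.07,-0.016,0,0,1],[0.07,-0.016,0,0,1],[0,0,0,0,1]]]'

```text
time_s: 25.1
position: [0.5481, 0.0521, 0.031]
tcp_rot: [[0.976, -0.218, -0.023], [-0.218, -0.976, 0.004], [-0.023, 0.001, -1.0]]
force: [-15.8, 4.4, 11.6]
opening: 0.411
```

```bash
python3 -c "
from cl import *
s=st()"
```

```text
t 25.1 pos [0.5481 0.0521 0.031 ] clamp [-1.054e+02 -1.000e-01] yaw-clamp -0.01 F [-15.78   4.39  11.56] M [0.899 2.595 0.034] op 0.411 j6 96.3
```

Request:
send_rows --plan '[[[-0.1,0.022,0.02,0,1],[-0.1,0.022,0.02,0,1],[-0.05,0.011,0,0,1],[0,0,0,0,1]]]'

```text
time_s: 25.5
position: [0.5483, 0.052, 0.032]
tcp_rot: [[0.976, -0.218, -0.007], [-0.218, -0.976, 0.001], [-0.007, 0.0, -1.0]]
force: [-5.7, 1.9, -3.7]
opening: 0.41
```

```bash
python3 -c "
from cl import *
s=st()"
```

```text
t 25.5 pos [0.5483 0.052  0.032 ] clamp [-1.052e+02 -1.000e-01] yaw-clamp -0.02 F [-5.75  1.95 -3.74] M [0.48  1.178 0.06 ] op 0.41 j6 96.4
```

Request:
send_rows --plan '[[[0,0,0,0,-0.4],[0,0,0,0,-0.4],[0,0,0,0,-0.4],[0,0,0,0,-0.4],[0,0,0,0,-0.4],[-0.1,0.02,0.4,0,-0.4],[-0.3,0.07,0.8,0,-0.4],[-0.6,0.13,1,0,-0.4],[-0.6,0.13,1,0,-0.4],[0,0,1,0,-0.4],[0,0,1,0,-0.4],[0,0,0.8,0,-0.4],[0,0,0,0,-0.4],[0,0,0,0,-0.4]]]'

```text
time_s: 26.9
position: [0.5033, 0.0619, 0.2139]
tcp_rot: [[0.976, -0.218, 0.002], [-0.218, -0.976, -0.0], [0.002, -0.0, -1.0]]
force: [-0.4, 0.8, 0.4]
opening: 0.701
```

```bash
python3 - <<'E'
from cl import *
s=st(); d=wcam(); im=d["img"].copy()
for xc,col in ((-.06,(0,200,0)),(-.067,(0,0,255))):
  for u in proj(cuboid(*tow(xc),CA,.18,.036,.018,.035),d): cv2.circle(im,tuple(int(v) for v in u),3,col,1)
G=[[*tow(x,y),zz] for x,y,zz in [(-.05,.0205,.047),(-.05,-.0205,.047),(-.122,.012,.035),(-.122,-.012,.035),(-.085,.05,.012),(-.085,-.05,.012),(-.018,.02,.107),(-.018,-.02,.107),(.09,.05,.012),(.09,-.05,.012)]]
for u in proj(G,d): cv2.circle(im,tuple(int(v) for v in u),3,(255,0,0),1)
cv2.imwrite("pics/wrist15.png",im); np.savez("w15.npz",img=d["img"],T=d["pose"],mtx=d["mtx"])
d=imaging.capture("side");cv2.imwrite("pics/side15.png",cv2.resize(d["img"][150:260,200:340],(763,600),interpolation=cv2.INTER_CUBIC))
E
```

```text
t 26.9 pos [0.5033 0.0619 0.2139] clamp [-151.3   -0.3] yaw-clamp -0.02 F [-0.37  0.77  0.44] M [0.005 0.063 0.006] op 0.701 j6 97.0
```

View pics/wrist15.png

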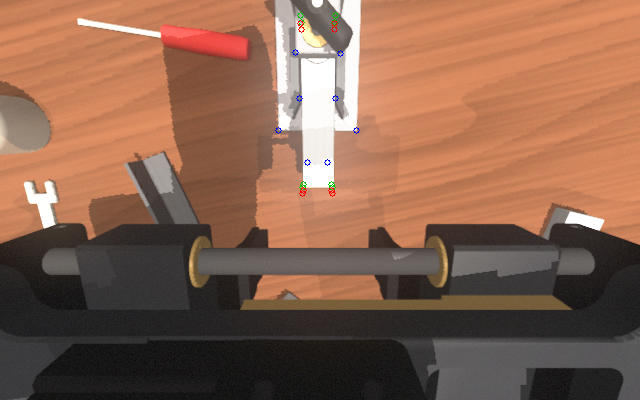

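View pics/side15.png

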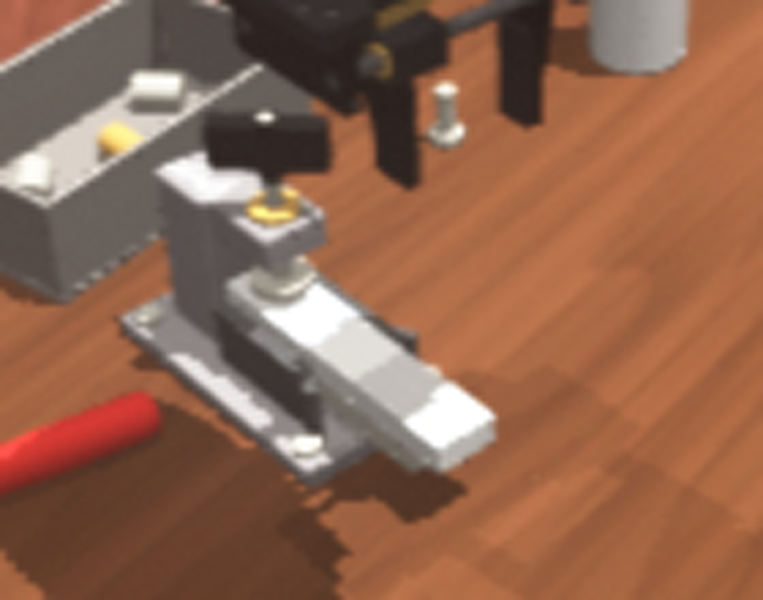

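```bash
python3 - <<'E'
from cl import *
w=np.load("w15.npz");d=dict(mtx=w["mtx"],pose=w["T"]);img=w["img"]
for z,lab in((.053,"top"),(.035,"bot")):
  for xx in(-.15,-.155): print(lab,xx,proj([[*tow(xx),z]],d)[0].round(2))
print("screw knob top expected",proj([[*tow(0),.1645]],d)[0])
for c in(310,318,326): print(c,[int(v) for v in img[178:196,c].mean(1)])
print([int(v) for v in img[125:135,285].mean(1)],proj([[*tow(-.085,.045),.012]],d)[0].round(2))
print([int(v) for v in img[125:135,350].mean(1)],proj([[*tow(-.085,-.045),.012]],d)[0].round(2))
for r in (75,100,140,175): print(r,[int(v) for v in img[r,294:345].mean(1)])
E
```

```text
top -0.15 [317.53 187.3 ]
top -0.155 [317.53 191.43]
bot -0.15 [317.55 184.57]
bot -0.155 [317.54 188.5 ]
screw knob top expected [317.52527491   1.21624991]
310 [255, 255, 255, 255, 255, 255, 255, 255, 255, 216, 153, 152, 151, 152, 150, 148, 152, 154]
318 [255, 255, 255, 255, 255, 255, 255, 255, 255, 216, 155, 160, 164, 158, 158, 162, 162, 164]
326 [255, 255, 255, 255, 255, 255, 255, 255, 255, 214, 153, 158, 162, 164, 162, 167, 164, 164]
[251, 251, 251, 246, 187, 160, 114, 121, 119, 128] [282.21 130.86]
[250, 250, 250, 251, 250, 229, 138, 142, 143, 143] [353.   130.95]
75 [187, 187, 189, 193, 169, 126, 126, 219, 255, 255, 255, 255, 255, 255, 255, 255, 255, 255, 255, 255, 255, 255, 255, 255, 255, 255, 255, 255, 255, 255, 255, 255, 255, 255, 255, 255, 255, 255, 255, 255, 250, 110, 156, 192, 196, 192, 192, 189, 193, 194, 196]
100 [140, 142, 141, 140, 139, 126, 123, 166, 241, 251, 251, 252, 252, 251, 251, 251, 252, 252, 252, 251, 251, 251, 251, 251, 251, 251, 251, 252, 252, 251, 251, 251, 251, 252, 251, 252, 252, 251, 252, 252, 219, 118, 134, 144, 141, 145, 146, 145, 143, 231, 252]
140 [115, 116, 118, 119, 117, 117, 121, 118, 161, 226, 239, 239, 240, 239, 238, 240, 241, 241, 239, 239, 238, 238, 239, 240, 240, 239, 241, 242, 242, 238, 239, 240, 241, 242, 242, 239, 239, 240, 239, 214, 161, 149, 152, 148, 148, 150, 151, 148, 146, 148, 149]
175 [147, 148, 148, 150, 151, 152, 148, 150, 144, 254, 255, 255, 255, 255, 255, 255, 255, 255, 255, 255, 255, 255, 255, 255, 255, 255, 255, 255, 255, 255, 255, 255, 255, 255, 255, 255, 255, 255, 255, 251, 148, 154, 155, 155, 155, 157, 154, 156, 155, 155, 154]
```

The bar's rear edge reads row 187.1 against a predicted home row of 187.3, and it sits centred between the guides, so it is home. Next I'll move over the knob and wind the wrist counter-clockwise, so one grip covers the whole clockwise turn.

Request:
send_rows --plan '[[[0.1,-0.02,0,1,-0.4],[0.26,-0.058,0,1,-0.4],[0.26,-0.058,0,1,-0.4],[0.26,-0.058,0,1,-0.4],[0.26,-0.058,0,1,-0.4],[0.26,-0.058,0,1,-0.4],[0.26,-0.058,0,1,-0.4],[0.26,-0.058,0,1,-0.4],[0.26,-0.058,0,1,-0.4],[0.26,-0.058,0,1,-0.4],[0.26,-0.058,0,1,-0.4],[0.26,-0.058,0,1,-0.4],[0.26,-0.058,0,1,-0.4],[0.26,-0.058,0,1,-0.4],[0.26,-0.058,0,1,-0.4],[0.26,-0.058,0,1,-0.4],[0.26,-0.058,0,1,-0.4],[0.26,-0.058,0,1,-0.4],[0.26,-0.058,0,1,-0.4],[0.14,-0.03,0,1,-0.4]]]'

```text
time_s: 29.0
position: [0.6507, 0.0289, 0.2108]
tcp_rot: [[-0.211, 0.977, -0.004], [0.977, 0.211, 0.0], [0.001, -0.004, -1.0]]
force: [-0.3, 0.9, 0.4]
opening: 0.698
```

Request:
send_rows --plan '[[[0,0,0,1,-0.4],[0,0,0,1,-0.4],[0,0,0,1,-0.4],[0,0,0,1,-0.4],[0,0,0,1,-0.4],[0,0,0,1,-0.4],[0,0,0,1,-0.4],[0,0,0,1,-0.4],[0,0,0,1,-0.4],[0,0,0,1,-0.4],[0,0,0,1,-0.4],[0,0,0,1,-0.4],[0,0,0,1,-0.4],[0,0,0,1,-0.4],[0,0,0,1,-0.4],[0,0,0,1,-0.4],[0,0,0,1,-0.4],[0,0,0,1,-0.4],[0,0,0,1,-0.4],[0,0,0,0,-0.4]]]'

```text
time_s: 31.0
position: [0.6501, 0.0291, 0.2111]
tcp_rot: [[-0.859, -0.512, -0.004], [-0.512, 0.859, 0.0], [0.003, 0.002, -1.0]]
force: [-0.3, 0.3, 0.1]
opening: 0.7
```

Request:
send_rows --plan '[[[0,0,0,0,-0.4],[0,0,0,0,-0.4]]]'

```text
time_s: 31.2
position: [0.6507, 0.0291, 0.2123]
tcp_rot: [[-0.859, -0.511, -0.002], [-0.511, 0.859, 0.0], [0.001, 0.001, -1.0]]
force: [0.1, 0.2, 0.5]
opening: 0.701
```

```bash
python3 - <<'E'
from cl import *
s=st(); d=wcam(); im=d["img"].copy()
print("yaw",np.degrees(np.arctan2(s["tcp_rot"][1,0],s["tcp_rot"][0,0])),s["joint_positions"].round(1)); cmd(0,0,.2,s)
u=proj([[*tow(0),.1645]],d)[0]; print(u); cv2.circle(im,tuple(int(v) for v in u),3,(0,255,0),1)
cv2.imwrite("pics/wrist16.png",im); np.savez("w16.npz",img=d["img"],T=d["pose"],mtx=d["mtx"])
d=imaging.capture("side");cv2.imwrite("pics/side16.png",cv2.resize(d["img"][120:230,180:320],(763,600),interpolation=cv2.INTER_CUBIC))
E
```

```text
t 31.2 pos [0.6507 0.0291 0.2123] clamp [-0.2 -0.2] yaw-clamp -136.66 F [0.14 0.16 0.53] M [ 0.144 -0.11   0.002] op 0.701 j6 -128.0
yaw -149.247113310405 [  -7.3   32.3   77.9    0.    69.8 -128. ]
units [0.01 0.  ] -0.41
[316.91362051 218.10362528]
```

View pics/wrist16.png

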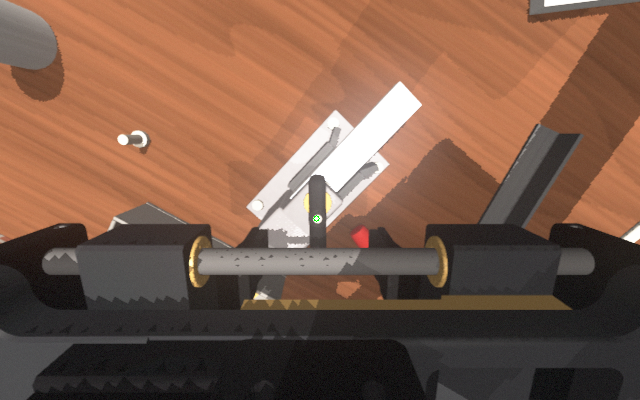

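View pics/side16.png

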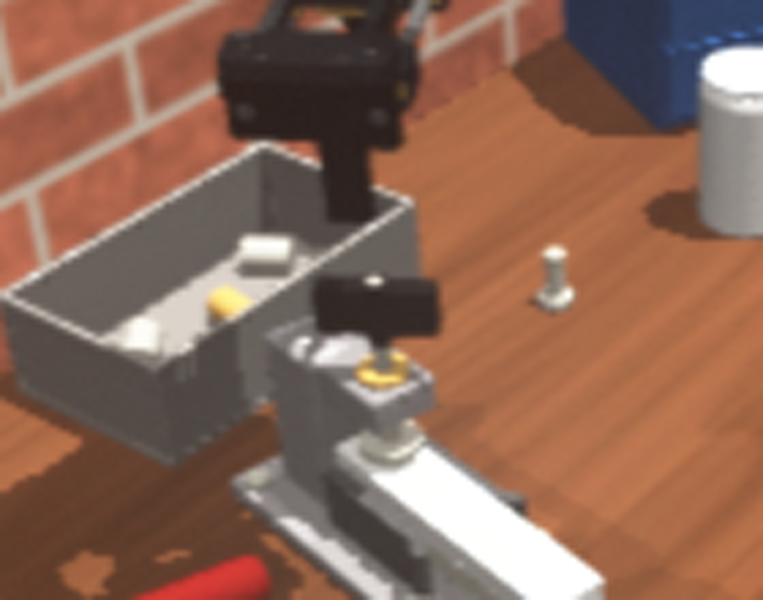

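Request:
send_rows --plan '[[[0,0,-0.5,0,-0.4],[0,0,-0.7,0,-0.4],[0,0,-0.6,0,-0.4],[0,0,-0.5,0,-0.4],[0,0,-0.3,0,-0.4],[0,0,-0.2,0,-0.4],[0,0,0,0,-0.4],[0,0,0,0,-0.4]]]'

```text
time_s: 32.1
position: [0.6517, 0.029, 0.1297]
tcp_rot: [[-0.859, -0.513, 0.001], [-0.513, 0.859, -0.0], [-0.001, -0.001, -1.0]]
force: [0.1, 0.5, 0.2]
opening: 0.702
```

```bash
python3 - <<'E'
from cl import *
s=st(); cmd(0,0,.128,s)
d=imaging.capture("side");cv2.imwrite("pics/side17.png",cv2.resize(d["img"][120:230,180:320],(763,600),interpolation=cv2.INTER_CUBIC))
E
```

```text
t 32.1 pos [0.6517 0.029  0.1297] clamp [ 0.7 -0.1] yaw-clamp -136.57 F [0.05 0.55 0.21] M [ 0.069 -0.141 -0.015] op 0.702 j6 -128.1
units [-0.02  0.01] -0.06
```

View pics/side17.png

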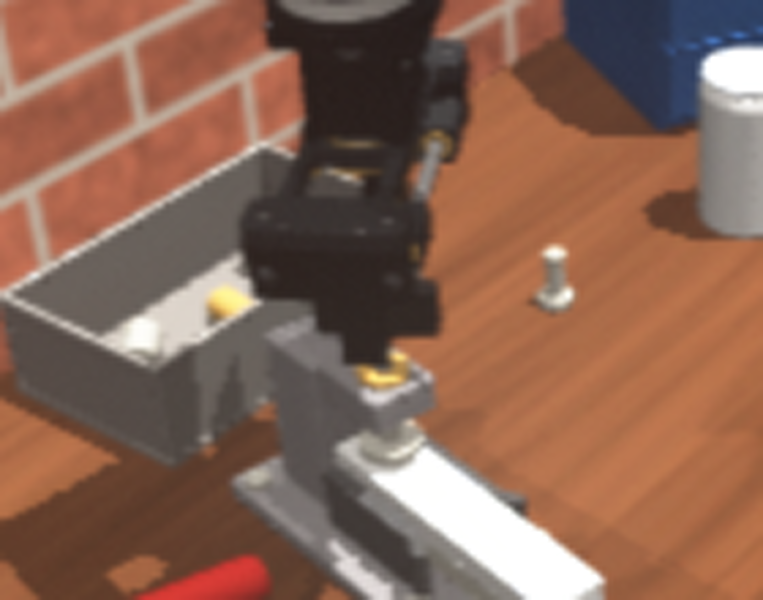

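Request:
send_rows --plan '[[[-0.02,0,0,0,1],[0,0,0,0,1],[0,0,0,0,1],[0,0,0,0,1],[0,0,0,0,1],[0,0,0,0,1],[0,0,0,0,1],[0,0,0,0,1],[0,0,0,0,1],[0,0,0,0,1]]]'

```text
time_s: 33.15
position: [0.6508, 0.0285, 0.1292]
tcp_rot: [[-0.859, -0.513, 0.001], [-0.513, 0.859, -0.001], [-0.0, -0.001, -1.0]]
force: [0.5, -2.3, -0.3]
opening: 0.156
```

```bash
cat > kn.py <<'E'
from cl import *
# average a couple of readings via camera ticks
s=st(); y=np.arctan2(s["tcp_rot"][1,0],s["tcp_rot"][0,0]); print("yaw rad",round(float(y),4),"Mz",s["moment"][2].round(3))
E
python3 kn.py
```

```text
t 33.15 pos [0.6508 0.0285 0.1292] clamp [-0.1 -0.7] yaw-clamp -136.57 F [ 0.49 -2.34 -0.32] M [-0.179 -0.217  0.014] op 0.156 j6 -128.1
yaw rad -2.6034 Mz 0.014
```

Request:
send_rows --plan '[[[0,0,-0.0085,-1,1],[0,0,-0.0085,-1,1],[0,0,-0.0085,-1,1],[0,0,-0.0085,-1,1],[0,0,-0.0085,-1,1],[0,0,-0.0085,-1,1],[0,0,-0.0085,-1,1],[0,0,-0.0085,-1,1]]]'

```text
time_s: 33.95
position: [0.6506, 0.0299, 0.1272]
tcp_rot: [[-0.965, 0.263, 0.0], [0.263, 0.965, 0.002], [0.0, 0.002, -1.0]]
force: [0.5, 0.6, -0.4]
opening: 0.157
```

```bash
cat > kn.py <<'E'
from cl import *
import sys
s=st(); y=np.arctan2(s["tcp_rot"][1,0],s["tcp_rot"][0,0]); t=(-2.6034-y)%(2*np.pi)
M=[s["moment"][2]];J=[s["tau"][5]]
n=int(sys.argv[1]) if len(sys.argv)>1 else 3
for i in range(n):
    imaging.capture("wrist"); q=bot.read_state(); M.append(q["moment"][2]); J.append(q["tau"][5])
print("turned rad",round(float(t),4),"Mz",np.round(M,3),"mean",round(float(np.mean(M)),3),"tau6",np.round(J,3))
E
python3 kn.py
```

```text
t 33.95 pos [0.6506 0.0299 0.1272] clamp [-0.5  0.6] yaw-clamp 177.34 F [ 0.51  0.62 -0.36] M [ 0.282 -0.245  0.028] op 0.157 j6 -82.0
turned rad 0.8043 Mz [ 0.028  0.051  0.014 -0.005] mean 0.022 tau6 [-0.607  0.218  0.397  0.135]
```

Request:
send_rows --plan '[[[0,0,-0.0085,-1,1],[0,0,-0.0085,-1,1],[0,0,0,0,1]]]'

```text
time_s: 34.4
position: [0.6507, 0.0301, 0.1266]
tcp_rot: [[-0.896, 0.444, 0.001], [0.444, 0.896, 0.002], [0.0, 0.002, -1.0]]
force: [0.9, 3.5, -0.3]
opening: 0.159
```

```bash
python3 kn.py 3
```

```text
t 34.4 pos [0.6507 0.0301 0.1266] clamp [-0.5  0.8] yaw-clamp 166.23 F [ 0.9   3.48 -0.28] M [ 0.65  -0.343  0.061] op 0.159 j6 -70.9
turned rad 0.9983 Mz [0.061 0.011 0.002 0.055] mean 0.032 tau6 [0.397 0.133 0.047 0.027]
```

Request:
send_rows --plan '[[[0,0,-0.0085,-1,1],[0,0,-0.0085,-1,1],[0,0,0,0,1]]]'

```text
time_s: 34.85
position: [0.6509, 0.0303, 0.1261]
tcp_rot: [[-0.789, 0.614, 0.001], [0.614, 0.789, 0.002], [0.001, 0.002, -1.0]]
force: [1.8, 4.6, 0.1]
opening: 0.162
```

```bash
python3 kn.py 3
```

```text
t 34.85 pos [0.6509 0.0303 0.1261] clamp [-0.4  1.1] yaw-clamp 154.68 F [1.83 4.6  0.12] M [ 1.017 -0.452  0.101] op 0.162 j6 -59.4
turned rad 1.1999 Mz [0.101 0.073 0.049 0.062] mean 0.071 tau6 [0.343 0.107 0.05  0.04 ]
```

Request:
send_rows --plan '[[[0,0,-0.0085,-1,1],[0,0,-0.0085,-1,1],[0,0,0,0,1]]]'

```text
time_s: 35.3
position: [0.6512, 0.0305, 0.1256]
tcp_rot: [[-0.651, 0.759, 0.002], [0.759, 0.651, 0.003], [0.001, 0.003, -1.0]]
force: [1.9, 4.9, -0.5]
opening: 0.157
```

```bash
python3 kn.py 4
```

```text
t 35.3 pos [0.6512 0.0305 0.1256] clamp [-0.1  1.3] yaw-clamp 143.21 F [ 1.91  4.87 -0.48] M [ 1.1   -0.598 -0.028] op 0.157 j6 -47.9
turned rad 1.4 Mz [-0.028  0.04   0.072  0.067  0.075] mean 0.045 tau6 [0.344 0.108 0.051 0.041 0.04 ]
```

Request:
send_rows --plan '[[[0,0,-0.0085,-0.8,1],[0,0,-0.0085,-0.8,1],[0,0,0,0,1]]]'

```text
time_s: 35.8
position: [0.6514, 0.0307, 0.1252]
tcp_rot: [[-0.522, 0.853, 0.002], [0.853, 0.522, 0.003], [0.001, 0.003, -1.0]]
force: [2.6, 6.4, 0.2]
opening: 0.162
```

```bash
python3 kn.py 4
```

```text
t 35.8 pos [0.6514 0.0307 0.1252] clamp [0.1 1.5] yaw-clamp 134.07 F [2.59 6.41 0.19] M [ 1.149 -0.617  0.034] op 0.162 j6 -38.8
turned rad 1.5596 Mz [ 0.034  0.04  -0.039  0.05   0.049] mean 0.027 tau6 [0.285 0.096 0.051 0.043 0.041]
```

Request:
send_rows --plan '[[[0.02,0.05,-0.0085,-1,1],[0,0,-0.0085,-1,1],[0,0,0,0,1],[0,0,0,0,1]]]'

```text
time_s: 36.4
position: [0.6517, 0.031, 0.1247]
tcp_rot: [[-0.345, 0.939, 0.001], [0.939, 0.345, 0.001], [0.0, 0.002, -1.0]]
force: [3.0, 4.3, 0.4]
opening: 0.157
```

```bash
python3 kn.py 2
```

```text
t 36.4 pos [0.6517 0.031  0.1247] clamp [0.3 1.9] yaw-clamp 122.75 F [2.98 4.29 0.36] M [ 0.793 -0.605  0.051] op 0.157 j6 -27.3
turned rad 1.7571 Mz [0.051 0.025 0.08 ] mean 0.052 tau6 [0.048 0.027 0.008]
```

Request:
send_rows --plan '[[[0,0,-0.0085,-1,1],[0,0,-0.0085,-1,1],[0,0,0,0,1],[0,0,0,0,1]]]'

```text
time_s: 36.9
position: [0.6521, 0.031, 0.1242]
tcp_rot: [[-0.15, 0.989, 0.002], [0.989, 0.15, 0.001], [0.001, 0.002, -1.0]]
force: [3.9, 4.2, -1.3]
opening: 0.161
```

```bash
python3 kn.py 2
```

```text
t 36.9 pos [0.6521 0.031  0.1242] clamp [0.6 2. ] yaw-clamp 111.21 F [ 3.95  4.18 -1.33] M [ 0.883 -0.746  0.043] op 0.161 j6 -15.8
turned rad 1.9586 Mz [0.043 0.031 0.05 ] mean 0.041 tau6 [0.05  0.04  0.038]
```

Request:
send_rows --plan '[[[0.03,0.02,-0.0085,-1,1],[0,0,-0.0085,-1,1],[0,0,0,0,1],[0,0,0,0,1]]]'

```text
time_s: 37.4
position: [0.6525, 0.031, 0.1237]
tcp_rot: [[0.048, 0.999, 0.001], [0.999, -0.048, -0.0], [-0.0, 0.001, -1.0]]
force: [3.5, 3.4, -1.1]
opening: 0.155
```

```bash
python3 kn.py 2
```

```text
t 37.4 pos [0.6525 0.031  0.1237] clamp [1.  2.1] yaw-clamp 99.83 F [ 3.5   3.42 -1.13] M [ 0.64  -0.626  0.032] op 0.155 j6 -4.3
turned rad 2.1572 Mz [0.032 0.041 0.109] mean 0.061 tau6 [0.046 0.025 0.023]
```

Request:
send_rows --plan '[[[0,0,-0.0085,-1,1],[0,0,-0.0085,-1,1],[0,0,0,0,1],[0,0,0,0,1]]]'

```text
time_s: 37.9
position: [0.6528, 0.031, 0.1232]
tcp_rot: [[0.247, 0.969, 0.002], [0.969, -0.247, -0.0], [0.0, 0.002, -1.0]]
force: [3.0, 4.1, -0.9]
opening: 0.159
```

```bash
python3 kn.py 2
```

```text
t 37.9 pos [0.6528 0.031  0.1232] clamp [1.4 2.1] yaw-clamp 88.29 F [ 3.    4.07 -0.92] M [ 0.641 -0.814  0.065] op 0.159 j6 7.2
turned rad 2.3586 Mz [0.065 0.118 0.043] mean 0.075 tau6 [0.047 0.037 0.035]
```

Request:
send_rows --plan '[[[0.01,0.02,-0.0085,-1,1],[0,0,-0.0085,-1,1],[0,0,0,0,1],[0,0,0,0,1]]]'

```text
time_s: 38.4
position: [0.6531, 0.031, 0.1227]
tcp_rot: [[0.433, 0.901, 0.002], [0.901, -0.433, -0.001], [-0.0, 0.002, -1.0]]
force: [4.8, 1.0, -1.5]
opening: 0.159
```

```bash
python3 kn.py 2
```

```text
t 38.4 pos [0.6531 0.031  0.1227] clamp [1.7 2.2] yaw-clamp 76.91 F [ 4.76  0.99 -1.48] M [ 0.104 -0.936  0.038] op 0.159 j6 18.7
turned rad 2.5572 Mz [0.038 0.053 0.026] mean 0.039 tau6 [0.056 0.035 0.033]
```

Request:
send_rows --plan '[[[0,0,-0.0085,-1,1],[0,0,-0.0085,-0.5,1],[0,0,0,0,1],[0,0,0,0,1]]]'

```text
time_s: 38.9
position: [0.6533, 0.031, 0.1225]
tcp_rot: [[0.563, 0.826, 0.002], [0.826, -0.563, -0.001], [0.0, 0.003, -1.0]]
force: [5.6, -0.5, 0.2]
opening: 0.158
```

```bash
python3 kn.py 2
```

```text
t 38.9 pos [0.6533 0.031  0.1225] clamp [1.9 2.2] yaw-clamp 68.31 F [ 5.61 -0.54  0.15] M [-0.06  -1.037  0.107] op 0.158 j6 27.3
turned rad 2.7073 Mz [0.107 0.162 0.13 ] mean 0.133 tau6 [0.13  0.124 0.123]
```

Contact found: settled wrist torque jumped from about 0.035 to 0.123 N·m between 2.56 and 2.71 rad, so onset is about 2.55 rad. An eighth of a turn more ends near 3.34 rad, at about 0.28 N·m.

Request:
send_rows --plan '[[[0.02,0,-0.0085,-1,1],[0.02,0,-0.0085,-1,1],[0,0,-0.0085,-1,1],[0,0,-0.0085,-1,1],[0,0,0,0,1],[0,0,0,0,1]]]'

```text
time_s: 39.6
position: [0.6539, 0.0305, 0.1217]
tcp_rot: [[0.84, 0.543, 0.001], [0.543, -0.84, -0.002], [-0.0, 0.002, -1.0]]
force: [3.6, -3.0, 3.5]
opening: 0.157
```

```bash
python3 kn.py 3
```

```text
t 39.6 pos [0.6539 0.0305 0.1217] clamp [2.6 2. ] yaw-clamp 45.45 F [ 3.58 -3.02  3.51] M [-0.579 -0.663  0.2  ] op 0.157 j6 50.2
turned rad 3.1062 Mz [0.2   0.167 0.203 0.227] mean 0.199 tau6 [0.228 0.208 0.207 0.199]
```

Request:
send_rows --plan '[[[0,0,-0.0085,-1,1],[0,0,-0.0085,-1,1],[0,0,0,-0.45,1],[0,0,0,0,1],[0,0,0,0,1]]]'

```text
time_s: 40.25
position: [0.6542, 0.0302, 0.1212]
tcp_rot: [[0.947, 0.321, 0.002], [0.321, -0.947, -0.003], [0.001, 0.003, -1.0]]
force: [4.1, -3.9, 4.1]
opening: 0.162
```

```bash
python3 kn.py 3
```

```text
t 40.25 pos [0.6542 0.0302 0.1212] clamp [2.9 1.7] yaw-clamp 31.34 F [ 4.13 -3.92  4.1 ] M [-0.898 -0.611  0.29 ] op 0.162 j6 64.3
turned rad 3.3526 Mz [0.29  0.306 0.259 0.36 ] mean 0.304 tau6 [0.31  0.305 0.304 0.304]
```

Request:
send_rows --plan '[[[0,0,0,0,-1],[0,0,0,0,-1],[0,0,0,0,-1],[0,0,0,0,-1],[0,0,0,0,-1],[0,0,0,0,-1],[0,0,0,0,-1],[0,0,0.4,0,-1],[0,0,0.8,0,-1],[0,0,1,0,-1],[0,0,1,0,-1],[0,0,1,0,-1],[-0.5,0,0.8,0,-1],[-1,0,0.5,0,-1],[-1,0,0,0,-1],[-1,0,0,0,-1],[-0.5,0,0,0,-1],[0,0,0,0,-1],[0,0,0,0,-1]]]'

```text
time_s: 42.3
position: [0.5344, 0.0316, 0.2866]
tcp_rot: [[0.948, 0.319, 0.003], [0.319, -0.948, -0.0], [0.002, 0.001, -1.0]]
force: [0.3, -0.1, -0.7]
opening: 0.997
```

```bash
python3 - <<'E'
from cl import *
s=st(); d=wcam(); im=d["img"].copy()
for u in proj(cuboid(*tow(-.06),CA,.18,.036,.018,.035),d): cv2.circle(im,tuple(int(v) for v in u),3,(0,200,0),1)
cv2.imwrite("pics/wrist18.png",im)
d=imaging.capture("side");cv2.imwrite("pics/side18.png",d["img"]);cv2.imwrite("pics/side18z.png",cv2.resize(d["img"][150:260,200:340],(763,600),interpolation=cv2.INTER_CUBIC))
d=imaging.capture("scene");cv2.imwrite("pics/scene18.png",d["img"])
E
```

```text
t 42.3 pos [0.5344 0.0316 0.2866] clamp [-114.3  -23.1] yaw-clamp 31.19 F [ 0.26 -0.13 -0.66] M [-0.043 -0.023 -0.003] op 0.997 j6 62.8
```

View pics/wrist18.png

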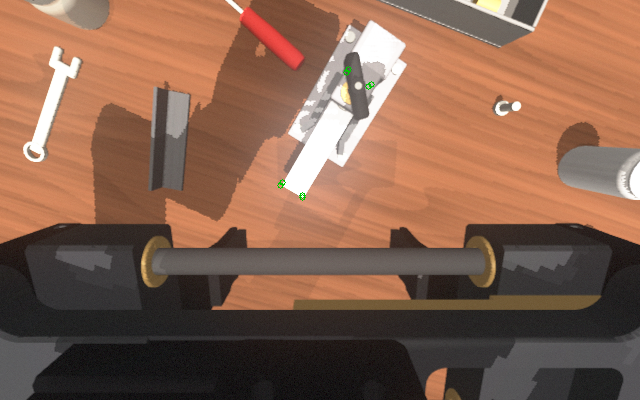

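View pics/side18z.png

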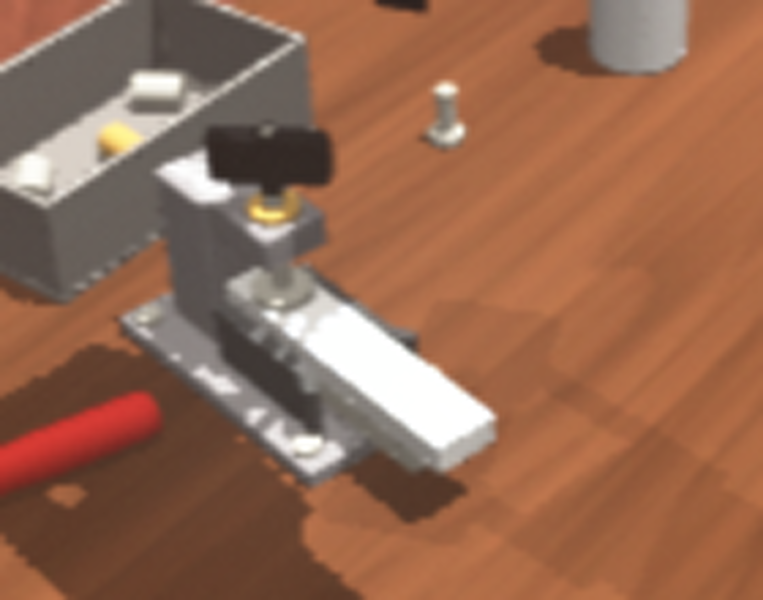

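View pics/scene18.png

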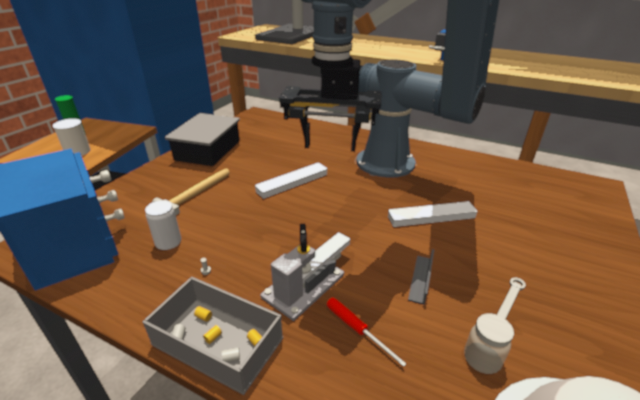

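The foot is on the bar, and the bar's rear corners sit on the predicted home marks at (282,184) and (303,196) in the wrist view. The bystanders are at the same pixels as at the start, and the gripper is clear.

```bash
python3 -c "
from rig import bot
print(bot.hand_in())"
```

```text
the job is handed in; nothing more can be done
None
```

The bar is clamped: flat between the side guides, home against the stop, with the screw tightened an eighth of a turn past contact. I handed the job in at about 42.5 s, with the gripper clear of everything.

**Bar:** I used the 180 × 36 × 18 mm bar; the two look-alikes measured about 245 mm long. A push of about 16 N against the stop no longer moved the bar. Afterwards its rear edge was within about 1 mm of the predicted home position, and it was centred between the guides.

**Screw:** I turned the knob clockwise in one grip.
- **Contact:** the torque jumped from about 0.035 to 0.123 N·m at roughly 2.55 rad.
- **Stop:** I stopped at 3.35 rad with 0.304 N·m, then let go. The model predicts 0.284 N·m for an exact eighth turn, so I added 0.79 to 0.87 rad, on target or slightly over.

**What went wrong or disagreed:**
- **Missed grasps:** the first two closed above the bar, because the fingertips stood about 23 mm higher than `bot.tip_extent` implied. I measured them in the pictures and grasped lower.
- **Bar stuck:** the bar stuck briefly about 7 mm short of the stop, and came free when I lifted the command slightly and pushed on.
- **Side load on the knob:** a 2–3 mm centring error put up to about 7 N of side force on the knob while turning.

The last pictures show the foot on the bar and the other things where they started.

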